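Check a spring-foot beacon mast and put it into the stock stand

ROBOT

A 6-joint arm with a two-finger parallel gripper is mounted at the origin on the work surface. World frame = base frame: x ahead of the robot, y to its left, z up, the work surface at z = 0. Lengths are in m, angles in rad, forces in N, time in s.
With the tool pointing down it reaches from about 0.375 to 0.9 m from the base axis. Payload 3.1 kg.
Tool frame: the origin (TCP) lies at the very end of the fingers, on their centre line; the grasp point (between the pads) lies 19 mm behind it; z points along the fingers, y is the direction in which the jaws open and shut (so a half turn about z gives the same grasp; the last joint's range is limited). The gripper opens to 87 mm and grips with 3 to 60 N. Pads are 19 mm wide; open, the fingers measure 117 mm over their backs; the gripper's body (75 mm by 190 mm) begins 51 mm behind the grasp point.
Start: joints at [1.026, 0.527, 1.433, -0, 1.181, -0.178], TCP at [0.224, 0.584, 0.223] pointing down, gripper open.
Joint ranges: [-3.08, 3.08], [-0.75, 2.2], [0.22, 2.44], [-1.43, 4.57], [0, 2.65], [-2.85, 2.85]. Speed limits (rad/s): [2.79, 2.79, 3.14, 3.14, 3.14, 3.14].

INTERFACE

Orientations are given as a unit quaternion [x, y, z, w].
In Python, from plant import ctrl, get_image, ticket gives the robot as it stands. The module is installed in compiled form; this text tells all that it offers.
- The arm moves only by the tool move_arm, never from a script. Its argument "moves" is one flat list of numbers, 7 for each row, row after row: the closure, from 0 (fully open) to 1 (shut), then the shift along the tool's x, y, z in mm, then the turn, a rotation vector about the tool's x, y, z in units of 6 degrees (1.0 is 6 degrees). In form: [hand, x, y, z, rx, ry, rz, hand, x, y, z, rx, ry, rz, ...]. A call has 1 to 5 rows; each row is the pose to reach, as a shift and turn from the pose measured when the call began, along the tool's axes at that moment; what a row does not reach only later rows make up. A row lasts 1/10 s, in which the tool goes at most 50 mm and 8.59 degrees, less where a joint would pass 70% of its speed; a pose out of reach is approached as far as the arm can. A call with a gripper value outside its range is refused whole. The fingers move at their own pace and stop on an object; "newtons" is the grip in N (left out, the last holds). Time passes only in rows, so rows that repeat a pose let the fingers close. It gives the time, the measured TCP pose, the force and the opening at its end, in the units of the state.
- ctrl.sense(): the state, without advancing time (a new reading comes with each control period).
- get_image(name): name is "scene" or "top" or "wrist"; returns a dict with "color" (384x512x3 uint8, red, green, blue), "fx", "fy", "cx", "cy" (pixels), "camera_from_world" (4x4, takes a point from world to camera coordinates). Camera axes: x right, y up, looking along -z (the intrinsics and any distortion apply to the point x, -y, -z); pixel columns grow to the right and rows downward; lengths in m; the calibration is good to about 2 mm. A picture is of the moment at which its call begins. There is no depth.
- ticket.job_done(): hands the job in, once; it reports no verdict.
The state is a dict: "clock": time; "joint_positions": joint angles; "joint_velocities": joint speeds; "tau": joint torques, N m; "ee_pos": TCP position; "eef_rot": TCP orientation; "wrist_force": force on the tool from outside, world axes, zero at the start; "ft_torque": the same for the moment, N m; "width": finger opening in m.
Only numpy, scipy, OpenCV 4.12 (cv2) and the standard library are available. Lean on these libraries where they do the work, as an engineer would, in place of code of your own. Each camera call takes 0.05 s, during which the arm holds its last target. There are 200 camera calls.

TASK

A beacon mast on a spring foot leans in the fork of its stand: take its carrier by the grip bar, draw it out of the fork and, as a check that the spring foot swings freely, keep the mast balanced upright in the open between the stands for at least 5 seconds, touching nothing, with the carrier lifted well above the carton that lies there. Then put it into the empty stand: carrier flat and square on the plate with the mast standing inside the fork, and let go. Never let the mast tip over towards its end stops, do not touch the mast with the robot, and leave the other things where they are.

Things in the scene. Friction and masses are not known exactly. Their poses are not given: they have to be found in the camera images.
- carrier: carrier of a beacon mast, 0.5 kg without mast. Origin: underside, below the middle of its grip bar; x along the bar towards the mast, z up. Front: spring foot block 56 x 60 x 46 high, centred at x = +140. Tail: counterweight block 55 x 70 x 55 high, centred at x = -105. Carrier and mast together balance close to the origin.
- grip (a point): middle of the carrier's grip bar, where to grasp it, 40 mm above the carrier's origin; axes as the carrier. The steel bar is 22 wide (y), its z from 23 to 53 mm above the carrier's underside, free to grasp from x = -70 to x = +105
- mast (a joint): lean of the mast on its sprung hinge, rad; 0 = square to the carrier, positive = towards the carrier's -y. Hinge along the carrier's x, at carrier x = +140, z = +55 mm; stops at -0.35 and +0.35. Nominal: mast 0.30 kg, centre of mass 183 mm above the hinge, inertia about the hinge 0.0112 kg m2, spring 0.49 N m/rad towards 0, damping 0.006 N m s/rad
- rod (a point): point on the axis of the mast's rod (20 across), 135 mm above the hinge, at fork height when on a stand; z along the mast. The spring is a little too weak: let free, the mast falls slowly from upright (time constant about 0.5 s). Rolling the carrier about its x pushes the mast the same way through the spring; accelerating the carrier along y leaves the mast behind
- beacon (a point): middle of the amber beacon on top of the mast (64 across, from 176 to 246 mm above the hinge), 210 mm above the hinge; z along the mast
- stand_full: stand holding the carrier at the start, fixed. Origin: underside of its plate, below the carrier's origin when loaded (carrier x along stand x); x towards its column. Plate 10 thick, from x = -140 to +230, 130 wide; column 40 wide at x = +212, to 215 high, bearing the fork that embraces the mast's rod at x = +140
- stand_full_fork (a point): middle of that stand's fork, at stand x = +140, 200 mm above its underside; axes as the stand. Two level prongs, 12 thick, at y = +31 and -31, point from the column to -x; they flare from 10 mm before this point and end 24 mm before it (tip ends 30 mm before) at y = +46 and -46. Open towards -x, above and below; the rod has 15 mm play to each side and leans on a prong
- stand_empty: second stand, the same in shape and size, empty, on the other side; fixed. Origin and axes as stand_full
- stand_empty_seat (a point): top face of the empty stand's plate, 10 mm above its origin: where the carrier's origin belongs, axes alike
- stand_empty_fork (a point): middle of the empty stand's fork, shaped as the first one; axes as the stand
- carton: bystander: closed cardboard carton 100 x 75 x 35, lying between the stands; origin: centre of its underside
- bearing: bystander: steel bearing ring, 62 across, 18 tall, lying between the stands or beyond them; origin: centre of its underside
- filter: bystander: white can-shaped filter, 76 across, 110 tall, to the left; origin: centre of its underside
- pulley: bystander: dark steel pulley, 110 across, 45 tall, to the right; origin: centre of its underside
- spanner: bystander: steel spanner lying flat, about 200 long, to the right; origin: in the handle axis, underside

How it is judged:
By the outcome, as a careful person would: the job done as asked, in the order asked, and still so for the second after the job is handed in, with the robot touching nothing.
It also fails if it takes over 72 s, if anything falls off the work surface, if the arm or the gripper's body presses on something with over 40 N, if the wrist force passes 120 N, or if a joint passes its speed limit or range.

## Working session

There is one attempt and no reset: what is moved stays moved. The work goes in short steps, Python scripts to look and compute and a tool call to move; the robot and the scene stay as the last step left them, time stands still between calls to the robot, and variables do not carry over. Pictures are saved under pics/ and viewed, about 8 in all and at most 12, crops included, and the job is handed in when it is done.

Besides the shell and the picture viewer there is one more tool, called after "Request:" by a JSON object that holds its "api" and its "payload", one argument or row to a line. move_arm: Moves the arm, as the interface text tells. Its arguments: {"type":"object","properties":{"moves":{"type":"array"},"newtons":{"type":"number"}},"required":["moves"]}

```bash
mkdir -p pics; ls; python3 - <<'E'
from plant import ctrl,get_image
import cv2
print(ctrl.sense())
for n in("scene","top"):
    im=get_image(n); cv2.imwrite(f"pics/{n}0.png",im["color"][:,:,::-1]); print(n,im["fx"],im["fy"],im["cx"],im["cy"],[k for k in im]); print(im["camera_from_world"])
E
```

```text
pics
{'clock': 0.0, 'joint_positions': array([ 1.02645775e+00,  5.28464536e-01,  1.43390511e+00, -4.45324395e-05,
        1.18141704e+00, -1.78500704e-01]), 'joint_velocities': array([-0.0003329 , -0.00110451, -0.0025541 ,  0.00084444,  0.00109135,
       -0.00014699]), 'tau': array([ 6.49678805e-04, -4.40032268e+01, -1.76594335e+01,  6.33468828e-02,
        5.81604894e-02, -1.61035432e-04]), 'ee_pos': array([0.22317587, 0.58299949, 0.22157176]), 'eef_rot': array([ 1.81892142e-01,  9.83317876e-01, -1.03342351e-03, -3.68647121e-04]), 'wrist_force': array([ 1.02549052,  0.09852405, -0.2355812 ]), 'ft_torque': array([ 0.01046047, -0.00602558,  0.02999688]), 'width': 0.0871388840032143}
scene 347.1545735455039 347.1545735455039 252.79787180435332 190.70555061132126 ['color', 'fx', 'fy', 'cx', 'cy', 'camera_from_world']
[[-0.78843956  0.61509931  0.00398671  0.44669996]
 [-0.52345349 -0.67434284  0.52082452  0.22994452]
 [ 0.32304721  0.40855179  0.85365446 -1.28190204]
 [ 0.          0.          0.          1.        ]]
top 384.2504945817094 384.2504945817094 249.47957009450036 192.78316341155315 ['color', 'fx', 'fy', 'cx', 'cy', 'camera_from_world']
[[-1.90257901e-02 -9.99818929e-01  3.59486514e-04  3.60500950e-02]
 [ 9.94793548e-01 -1.88941540e-02  1.00143937e-01 -5.84189872e-01]
 [-1.00119011e-01  2.26293239e-03  9.94972895e-01 -1.46443124e+00]
 [ 0.00000000e+00  0.00000000e+00  0.00000000e+00  1.00000000e+00]]
```

View pics/scene0.png

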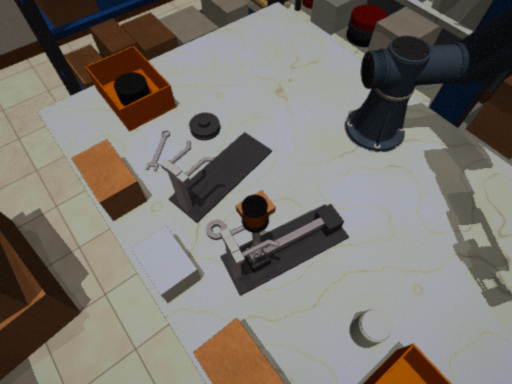

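View pics/top0.png

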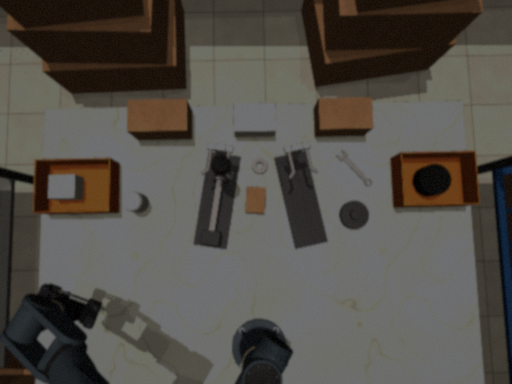

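The scene image shows the full stand with the mast at (255,210) and the empty stand at (220,170). In the top image the full stand is at (217,200), the empty one at (300,200), the carton at (256,200) and the bearing at (260,166).

```bash
cat > h.py <<'E'
import numpy as np, cv2
from plant import ctrl,get_image
from scipy.spatial.transform import Rotation as R
def ray(im,uv,z):
    T=im["camera_from_world"]; Rm=T[:3,:3]; c=-Rm.T@T[:3,3]
    uv=np.atleast_2d(np.asarray(uv,float))
    d=np.c_[(uv[:,0]-im["cx"])/im["fx"],-(uv[:,1]-im["cy"])/im["fy"],-np.ones(len(uv))]@Rm
    return c+d*((z-c[2])/d[:,2])[:,None]
def proj(im,P):
    T=im["camera_from_world"]; p=np.atleast_2d(P)@T[:3,:3].T+T[:3,3]
    return np.c_[im["cx"]+im["fx"]*p[:,0]/-p[:,2],im["cy"]-im["fy"]*p[:,1]/-p[:,2]]
E
python3 - <<'E'
from h import *
im=get_image("top"); c=im["color"]
hsv=cv2.cvtColor(c,cv2.COLOR_RGB2HSV)
x0,y0=180,130; crop=c[y0:260,x0:340]
cv2.imwrite("pics/topc.png",np.clip(cv2.resize(crop,None,fx=5,fy=4.6*5/4.6,interpolation=cv2.INTER_CUBIC)[:,:,::-1]*1.6,0,255).astype(np.uint8)[:600])
g=cv2.cvtColor(c,cv2.COLOR_RGB2GRAY)
print(g[240,285:330],g[235,190:240])
m=np.zeros_like(g); m[145:252,190:330]=(g[145:252,190:330]<65)
n,l,s,ce=cv2.connectedComponentsWithStats(m)
for i in range(1,n):
    if s[i,4]<100: continue
    v,u=np.where(l==i); P=ray(im,np.c_[u,v],0.01)[:,:2]
    r=cv2.minAreaRect(P.astype(np.float32)); print(s[i],r,cv2.boxPoints(r).round(3).tolist())
hs=cv2.inRange(hsv,(5,90,60),(22,255,255)); 
n,l,s,ce=cv2.connectedComponentsWithStats(hs[185:216,240:270])
print(s,ce+[240,185])
print("carton",ray(im,ce[1]+[240,185],0.035),"bearing",ray(im,[260,166],0.009))
E
```

```text
[112 112 112 111 112 112 110  98  73  48  44  43  45  46  43  43  42  45
  44  44  45  44  41  42  43  44  42  41  43  41  42  41  40  42  44  43
  43  43  44  44  46  56  80 100 109] [111 110 107 104  88  64  49  48  45  45  44  40  42  45  46  45  46  46
  44  44  46  44  46  44  45  43  42  42  38  33  25  27  38  44  48  47
  44  50  71  98 110 112 111 112 111 110 111 110 112 111]
[ 194  150   46   98 2625] ((0.5682722926139832, 0.1501862108707428), (0.13034051656723022, 0.3800191879272461), 80.48847198486328) [[0.3700000047683716, 0.11699999868869781], [0.7450000047683716, 0.054999999701976776], [0.765999972820282, 0.18299999833106995], [0.3919999897480011, 0.2460000067949295]]
[ 275  150   52   98 2917] ((0.564416766166687, -0.1732678860425949), (0.37362539768218994, 0.1276632398366928), 11.375993728637695) [[0.36899998784065247, -0.14800000190734863], [0.39399999380111694, -0.27300000190734863], [0.7599999904632568, -0.19900000095367432], [0.7350000143051147, -0.07400000095367432]]
[[  0   0  30  31 467]
 [  6   2  19  26 463]] [[253.88436831 200.08779443]
 [255.12095032 199.91144708]]
carton [[0.55609606 0.00367709 0.035     ]] bearing [[ 0.69282702 -0.01888162  0.009     ]]
```

View pics/topc.png

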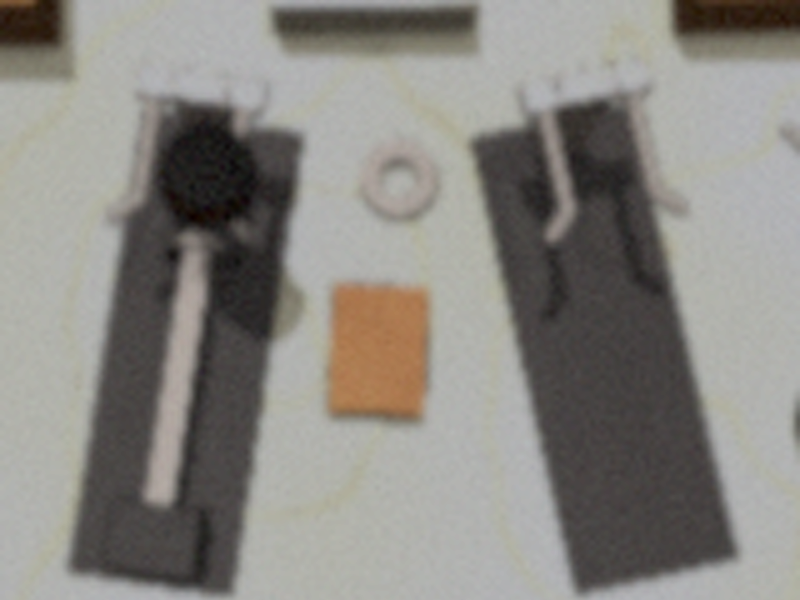

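The crop shows the full stand (left, mast at about (205,175)), the empty stand (right), the bearing at (400,180) and the carton at (380,350). The plates measure close to 370x130, which matches the sizes given. Next I'll go above the grip bar and use the wrist camera for a finer look.

```bash
cat >> h.py <<'E'
DOWN=lambda yaw: R.from_euler('z',yaw+np.pi)*R.from_euler('x',np.pi)   # tool x = -carrier x, z down
def rel(p,Rt,s=None):
    s=s or ctrl.sense(); R0=R.from_quat(s["eef_rot"])
    return np.r_[R0.inv().apply(np.array(p)-s["ee_pos"])*1000,(R0.inv()*Rt).as_rotvec(degrees=True)/6]
E
python3 - <<'E'
from h import *
print(rel([.52,.158,.2],DOWN(np.radians(-9.5))).round(2))
s=[ctrl.sense() for _ in range(2)]; print(s[0]["eef_rot"]-s[1]["eef_rot"])
E
```

```text
[-4.2920e+02 -2.9086e+02  2.2150e+01 -2.0000e-02 -0.0000e+00 -1.9100e+00]
[0. 0. 0. 0.]
```

Request:
{"api": "move_arm", "payload": {
  "moves": [0,-42,-29,2,0,0,-0.4,0,-84,-58,4,0,0,-0.8,0,-126,-86,7,0,0,-1.2,0,-168,-114,9,0,0,-1.9,0,-210,-142,11,0,0,-1.9]
}}

```text
clock: 0.65
ee_pos: [0.3669, 0.377, 0.2109]
eef_rot: [0.082, 0.997, -0.001, -0.0]
wrist_force: [0.8, 1.3, 0.3]
width: 0.0869
```

```bash
python3 - <<'E'
from h import *
print(rel([.52,.158,.2],DOWN(np.radians(-9.5))).round(2), ctrl.sense()["clock"])
E
```

```text
[-1.8703e+02 -1.9087e+02  1.1120e+01 -2.0000e-02 -1.0000e-02  1.0000e-02] 0.65
```

Request:
{"api": "move_arm", "payload": {
  "moves": [0,-37,-38,2,0,0,0,0,-74,-76,4,0,0,0,0,-112,-114,7,0,0,0,0,-150,-153,9,0,0,0,0,-187,-191,11,0,0,0]
}}

```text
clock: 1.15
ee_pos: [0.5097, 0.1719, 0.2006]
eef_rot: [0.083, 0.997, -0.001, -0.001]
wrist_force: [0.7, 1.2, -0.2]
width: 0.0872
```

```bash
python3 - <<'E'
from h import *
print(rel([.52,.158,.2],DOWN(np.radians(-9.5))).round(2), ctrl.sense()["clock"])
im=get_image("wrist"); cv2.imwrite("pics/w1.png",im["color"][:,:,::-1]); print(im["fx"],im["cx"],im["cy"])
T=im["camera_from_world"]; print(T.round(4)); s=ctrl.sense(); print(s["ee_pos"])
np.savez("w1.npz",**im)
sc=get_image("scene"); cv2.imwrite("pics/s1.png",sc["color"][:,:,::-1])
cv2.imwrite("pics/s1c.png",cv2.resize(sc["color"][130:320,150:380],None,fx=3,fy=3,interpolation=cv2.INTER_CUBIC)[:,:,::-1])
E
```

```text
[-1.246e+01 -1.196e+01  6.200e-01 -2.000e-02 -1.000e-02  1.000e-02] 1.15
300.3009960474357 253.67199895491666 193.20035327848512
[[ 0.1633  0.9866 -0.0029 -0.2522]
 [-0.9402  0.1547 -0.3034  0.4827]
 [-0.2989  0.0523  0.9529 -0.2298]
 [ 0.      0.      0.      1.    ]]
[0.51585843 0.1655405  0.20068609]
```

View pics/w1.png

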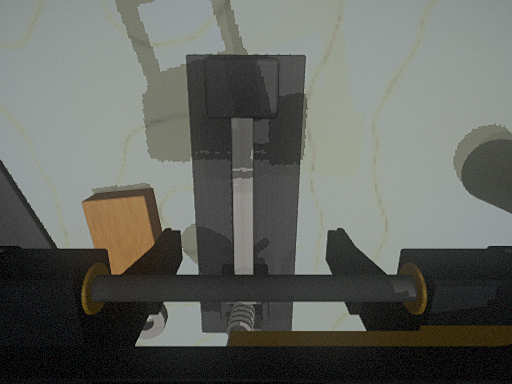

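View pics/s1c.png

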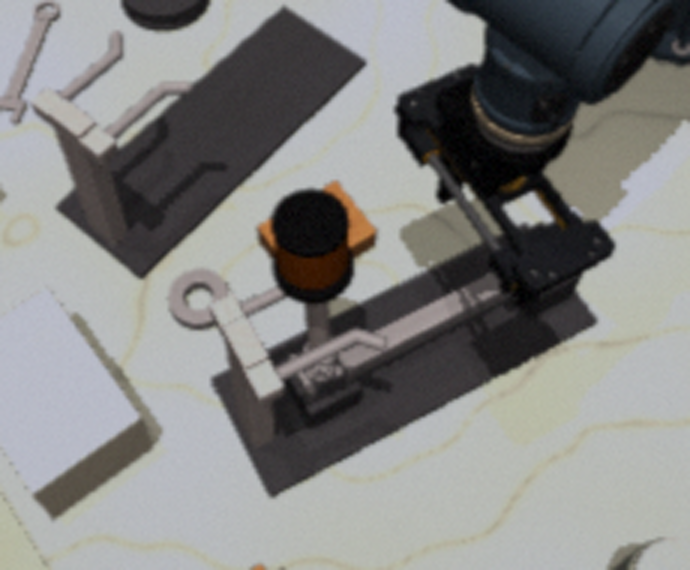

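The wrist view looks back over the tail: bar at columns 232-253, counterweight top at (206-279, 57-118), plate at 187-305. It doesn't show the mast, so I'll measure lean with the top and scene cameras. The scene crop shows the mast in the fork, beacon at about (315,240). Next I'll refine the bar pose from the wrist image and try a lean measurement.

```bash
python3 - <<'E'
from h import *
im=get_image("wrist"); g=cv2.GaussianBlur(cv2.cvtColor(im["color"],cv2.COLOR_RGB2GRAY),(3,3),0).astype(float)
s=ctrl.sense(); print(s["ee_pos"],s["clock"])
# bar edges at z=.063, plate edges at z=.01 per row, tail block rows
def edges(r,a,b): 
    d=np.diff(g[r,a:b]); return a+.5+d.argmax(),a+.5+d.argmin()
bl=[];br=[];pl=[];pr=[]
for r in list(range(122,148))+list(range(175,262)):
    l,q=edges(r,218,268); bl.append((l,r)); br.append((q,r))
    a=g[r,160:222]; pl.append((160.5+np.diff(a).argmin(),r)) 
    a=g[r,280:330]; pr.append((280.5+np.diff(a).argmax(),r))
def line(uv,z):
    P=ray(im,uv,z)[:,:2]; vx,vy,x,y=cv2.fitLine(P.astype(np.float32),cv2.DIST_HUBER,0,.001,.001).ravel()
    if vx<0: vx,vy=-vx,-vy
    at=lambda X: y+vy/vx*(X-x)
    return np.degrees(np.arctan2(vy,vx)),at(.40),at(.52)
for n,u,z in(("barL",bl,.063),("barR",br,.063),("plateL",pl,.01),("plateR",pr,.01)): print(n,np.round(line(u,z),4))
col=g[40:140,225:262].mean(1); print("rows",col.round(0)[::1].astype(int).tolist())
E
python3 - <<'E'
from h import *
im=get_image("top"); c=im["color"]; g=cv2.cvtColor(c,cv2.COLOR_RGB2GRAY); np.savez("t1.npz",**im)
print(g[152:182:1,205:240:1][::2].tolist())
E
```

```text
[0.51089071 0.17098833 0.20050456] 1.3
barL [-9.5155  0.1672  0.1471]
barR [-9.1712  0.1879  0.1685]
plateL [-9.7814  0.1145  0.0938]
plateR [-10.0096   0.2474   0.2262]
rows [137, 136, 136, 136, 135, 135, 134, 134, 123, 92, 63, 54, 55, 57, 59, 60, 62, 62, 60, 60, 59, 58, 58, 58, 58, 58, 56, 55, 54, 54, 53, 53, 53, 52, 51, 51, 51, 51, 51, 50, 50, 50, 49, 49, 49, 49, 49, 49, 48, 48, 47, 47, 47, 46, 46, 46, 46, 46, 46, 46, 46, 45, 45, 45, 45, 44, 44, 45, 46, 45, 43, 41, 46, 60, 70, 73, 72, 72, 73, 74, 75, 75, 75, 75, 75, 75, 75, 74, 74, 74, 74, 74, 74, 73, 73, 74, 74, 74, 74, 74]
[[120, 117, 110, 99, 97, 98, 87, 77, 76, 73, 55, 41, 38, 35, 34, 38, 40, 40, 43, 45, 48, 66, 85, 96, 95, 90, 92, 96, 111, 118, 118, 119, 118, 118, 120], [119, 119, 108, 95, 94, 91, 76, 56, 50, 50, 46, 38, 35, 31, 25, 24, 25, 29, 31, 27, 38, 62, 87, 94, 86, 86, 96, 105, 109, 108, 111, 113, 113, 118, 118], [119, 115, 103, 93, 96, 85, 66, 49, 46, 47, 39, 31, 24, 24, 18, 19, 21, 14, 21, 19, 27, 43, 63, 67, 62, 57, 61, 65, 64, 65, 68, 72, 79, 84, 93], [119, 110, 94, 93, 99, 83, 59, 47, 41, 35, 23, 21, 22, 20, 19, 1
[... 953 characters left out ...]
, 45, 48, 49, 47, 39, 23, 18, 10, 11, 9, 11, 15, 13, 13, 11, 11, 9, 13, 11, 18, 17, 36, 42, 44, 43, 35, 29, 36, 56, 86, 108], [62, 50, 43, 45, 45, 47, 50, 46, 43, 37, 29, 20, 23, 24, 21, 17, 12, 12, 9, 10, 18, 31, 39, 44, 37, 37, 42, 43, 41, 34, 35, 46, 72, 100, 117], [61, 49, 42, 45, 45, 50, 47, 40, 41, 41, 42, 53, 62, 65, 59, 48, 41, 38, 31, 26, 22, 39, 48, 57, 54, 49, 46, 44, 36, 30, 34, 47, 75, 106, 117], [58, 46, 44, 45, 48, 49, 45, 43, 42, 44, 54, 69, 82, 85, 84, 77, 64, 55, 44, 42, 30, 25, 31, 40, 41, 46, 42, 38, 34, 31, 39, 56, 81, 107, 118], [50, 48, 46, 49, 47, 46, 44, 38, 30, 27, 32, 58, 81, 89, 88, 82, 63, 43, 36, 34, 27, 25, 20, 25, 28, 31, 35, 32, 29, 33, 41, 66, 93, 113, 119]]
```

```bash
cat >> h.py <<'E'
def beacon_top(im,guess=None,thr=30,rad=22):
    """centre pixel of the black beacon cap in the top view near guess"""
    g=cv2.GaussianBlur(cv2.cvtColor(im["color"],cv2.COLOR_RGB2GRAY),(3,3),0)
    u,v=np.round(guess).astype(int); x0,y0=u-rad,v-rad
    m=(g[y0:v+rad,x0:u+rad]<thr).astype(np.uint8)
    m=cv2.morphologyEx(m,cv2.MORPH_OPEN,cv2.getStructuringElement(cv2.MORPH_ELLIPSE,(9,9)))
    n,l,s,c=cv2.connectedComponentsWithStats(m); i=1+s[1:,4].argmax()
    return c[i]+[x0,y0],s[i,4],s[i,2:4]
E
python3 - <<'E'
from h import *
im=np.load("t1.npz"); 
yaw=np.radians(-9.5); ex=np.array([np.cos(yaw),np.sin(yaw),0]); ey=np.array([-ex[1],ex[0],0])
w=get_image("wrist")
a=ray(w,[243,112.5],.065)[0]; b=ray(w,[245,49.2],.01)[0]; print("tail front",a,"plate end",b,"origin x from tail",a+ex*.0775,"from plate",b+ex*.14)
O=np.array([.52,.1578,.01])
for thr in(26,30,34):
    c,ar,wh=beacon_top(im,[221,165],thr); P=ray(im,c,.01+.055+.246)[0]; d=P-O; print(thr,c,ar,wh,P,"car x,y",d@ex,d@ey,"theta",-d@ey/.246)
print(rel([.52,.1578,.12],DOWN(yaw)).round(2))
E
```

```text
tail front [0.43747414 0.17380265 0.065     ] plate end [0.37516319 0.18512962 0.01      ] origin x from tail [0.51391127 0.16101146 0.065     ] from plate [0.51324318 0.16202296 0.01      ]
26 [221.65384615 165.29370629] 286 [19 21] [0.64576316 0.11219918 0.311     ] car x,y 0.13156469499305884 -0.024218523114178103 theta 0.09844928095194351
30 [221.85981308 165.14953271] 321 [20 22] [0.64621393 0.11154021 0.311     ] car x,y 0.13211804850693368 -0.024794053620656942 theta 0.10078883585632904
34 [221.62608696 164.89855072] 345 [21 23] [0.64703438 0.11227231 0.311     ] car x,y 0.1328064154278733 -0.02393658046197306 theta 0.09730317260964659
[-1.436e+01 -1.349e+01  8.040e+01 -2.000e-02 -2.000e-02 -0.000e+00]
```

```bash
python3 - <<'E'
from h import *
print(rel([.5135,.1589,.031],DOWN(np.radians(-9.5))).round(2),ctrl.sense()["ee_pos"])
E
```

```text
[-7.9800e+00 -1.3320e+01  1.6942e+02 -2.0000e-02 -2.0000e-02 -0.0000e+00] [0.50828555 0.17358016 0.2004146 ]
```

Request:
{"api": "move_arm", "payload": {
  "moves": [0,-4,-7,30,0,0,0,0,-8,-13,65,0,0,0,0,-8,-13,105,0,0,0,0,-8,-13,140,0,0,0,0,-8,-13,160,0,0,0]
}}

```text
clock: 1.9
ee_pos: [0.5107, 0.1608, 0.038]
eef_rot: [0.082, 0.997, -0.001, -0.004]
wrist_force: [0.1, 0.1, 1.5]
width: 0.0869
```

```bash
python3 - <<'E'
from h import *
print(rel([.5135,.1589,.031],DOWN(np.radians(-9.5))).round(2),ctrl.sense()["ee_pos"])
E
```

```text
[-3.14 -1.4   7.01 -0.03 -0.07  0.02] [0.51067794 0.160804   0.03802754]
```

Request:
{"api": "move_arm", "payload": {
  "moves": [0,-2,-1,4,0,-0.05,0,0,-3,-1,7,0,-0.07,0.02,0,-3,-1,7,0,-0.07,0.02,1,-3,-1,7,0,-0.07,0.02,1,-3,-1,7,0,-0.07,0.02],
  "newtons": 45
}}

```text
clock: 2.4
ee_pos: [0.5142, 0.1596, 0.0322]
eef_rot: [0.083, 0.997, -0.001, 0.001]
wrist_force: [-0.0, -0.4, 0.2]
width: 0.0776
```

```bash
python3 - <<'E'
from h import *
print(rel([.5135,.1589,.031],DOWN(np.radians(-9.5))).round(2),ctrl.sense())
E
```

```text
[ 0.63 -0.77  1.2  -0.02  0.03  0.  ] {'clock': 2.4, 'joint_positions': array([ 0.09478823,  0.71075111,  1.78977878, -0.00455875,  0.63905131,
       -1.30702578]), 'joint_velocities': array([-0.00572724,  0.00376816,  0.00200095,  0.00048232,  0.00072202,
       -0.00106806]), 'tau': array([ 9.39731975e-02, -4.17787206e+01, -7.82398045e+00, -1.25518214e-02,
        8.23406386e-02,  1.66715331e-04]), 'ee_pos': array([0.51424456, 0.15955709, 0.03219917]), 'eef_rot': array([ 0.08256873,  0.99658394, -0.00116017,  0.00123236]), 'wrist_force': array([-0.04740705, -0.43102631,  0.22942933]), 'ft_torque': array([ 0.0060644 ,  0.00934156, -0.0164968 ]), 'width': 0.07762632440076579}
```

Request:
{"api": "move_arm", "payload": {
  "moves": [1,0,-0.5,1,0,0,0,1,0,-0.5,1,0,0,0,1,0,-0.5,1,0,0,0,1,0,-0.5,1,0,0,0,1,0,-0.5,1,0,0,0]
}}

```text
clock: 2.9
ee_pos: [0.5141, 0.159, 0.0312]
eef_rot: [0.083, 0.997, -0.001, 0.001]
wrist_force: [-0.5, -0.4, 0.6]
width: 0.0389
```

Request:
{"api": "move_arm", "payload": {
  "moves": [1,0,0,0,0,0,0,1,0,0,0,0,0,0,1,0,0,0,0,0,0,1,0,0,0,0,0,0,1,0,0,0,0,0,0]
}}

```text
clock: 3.4
ee_pos: [0.5141, 0.159, 0.0311]
eef_rot: [0.083, 0.997, -0.001, 0.001]
wrist_force: [0.4, -0.7, -0.5]
width: 0.0212
```

```bash
cat > ctl.py <<'E'
import sys,json,os
from h import *
from scipy.optimize import least_squares
Y0=np.radians(-9.5); F="state.json"
I,mgl,k,c,ml=.0112,.5386,.49,.006,.0549
EX=np.array([np.cos(Y0),np.sin(Y0),0]); EY=np.array([-EX[1],EX[0],0]); TAU=.04
S=json.load(open(F)) if os.path.exists(F) else dict(Rg=ctrl.sense()["eef_rot"].tolist(),knots=[],meas=[],plan=[])
Rg=R.from_quat(S["Rg"])
def save(): json.dump(S,open(F,"w"))
def pose(s):
    M=R.from_quat(s["eef_rot"])*Rg.inv(); x=M.apply(EX)
    return M,np.arctan2(x[1],x[0]),np.arcsin(M.apply(EY)[2])
def target(yaw,rho): return R.from_euler('z',yaw-Y0)*R.from_rotvec(EX*rho)*Rg
def measure(n=2,thr=34):
    for _ in range(n):
        s=ctrl.sense(); im=get_image("top"); M,yaw,rho=pose(s)
        ex=np.array([np.cos(yaw),np.sin(yaw),0]); ey=np.array([-ex[1],ex[0],0])
        H=s["ee_pos"]+ex*.14+M.apply([0,0,.034])
        last=S["meas"][-1][1] if S["meas"] else .1
        px,ar,wh=beacon_top(im,proj(im,H+[0,0,.246]-ey*.246*last)[0],thr)
        P=ray(im,px,H[2]+.246*np.cos(last))[0]; phi=-np.arcsin((P-H)@ey/.246)
        S["meas"].append([s["clock"],float(phi),rho]); print("t%.2f phi %.4f rho %.4f yaw %.2f area %d %s x %.3f pos %s"%(s["clock"],phi,rho,np.degrees(yaw),ar,wh,(P-H)@ex,s["ee_pos"].round(4)))
    s=ctrl.sense(); S["now"]=s["clock"]; save(); return s
def sim(kn,t0,x0,d,t1,dt=.01):
    """kn: rows t,x,y,yaw,rho -> times, phi, dphi"""
    kn=np.array(kn); n=int(round((t1-t0)/dt)); t=t0-.3+dt*np.arange(n+31)
    u=np.array([np.interp(t,kn[:,0],kn[:,j]) for j in range(1,5)]).T; f=u.copy()
    for _ in range(2):
        for i in range(1,len(t)): f[i]=f[i-1]+(u[i]-f[i-1])*dt/TAU*2 if TAU*.5>dt else u[i]
        u=f.copy()
    yaw,rho=f[:,2],f[:,3]; ey=np.c_[-np.sin(yaw),np.cos(yaw)]
    h=f[:,:2]+.14*np.c_[np.cos(yaw),np.sin(yaw)]-.034*rho[:,None]*ey
    a=(np.gradient(np.gradient(h,dt,axis=0),dt,axis=0)*ey).sum(1); dr=np.gradient(rho,dt)
    p,v=x0; out=[]
    for i in range(30,len(t)):
        out.append((t[i],p,v)); acc=(mgl*np.sin(p)-k*(p-rho[i])-c*(v-dr[i])+ml*a[i])/I+d
        v+=acc*dt; p+=v*dt
    return np.array(out)
def estimate(tw):
    m=np.array([q for q in S["meas"] if q[0]>=tw]); t0=m[0,0]; now=S["now"]
    def f(q):
        o=sim(S["knots"],t0,q[:2],q[2],now+.02); return np.r_[(np.interp(m[:,0],o[:,0],o[:,1])-m[:,1])/.004,q[2]/1.0,q[1]/.3]
    r=least_squares(f,[m[0,1],0,0]); o=sim(S["knots"],t0,r.x[:2],r.x[2],now+.02)
    st=[np.interp(now,o[:,0],o[:,j]) for j in(1,2)]
    print("est phi %.4f dphi %.4f d %.3f (rho_eq %.4f) res"%(*st,r.x[2],-r.x[2]*I/k),(f(r.x)[:len(m)]*4).round(1).tolist()); return st,r.x[2]
def rows(T,Y,rho):
    """T: 5x3 positions, Y: yaw, rho -> print relative rows"""
    s=ctrl.sense(); S["plan"]=[]; out=[]
    for i in range(len(T)):
        q=rel(T[i],target(Y[i],rho[i]),s); out+= [1]+q[:3].round(1).tolist()+q[3:].round(2).tolist()
        S["knots"].append([s["clock"]+.1*(i+1),T[i][0],T[i][1],Y[i],rho[i]])
    save(); print(out)
def profile(p1,yaw1,n=5):
    """min-jerk-like ease from last knot over n rows (peak accel limited by n)"""
    kx=S["knots"][-1]; z0=S.get("z",ctrl.sense()["ee_pos"][2]); q=np.arange(1,n+1)/n; e=q**3*(10-15*q+6*q*q)
    a=np.r_[kx[1:3],z0,kx[3]]; b=np.r_[p1,yaw1]; W=a+e[:,None]*(b-a); S["z"]=p1[2]; return W[:,:3],W[:,3]
def plan(st,d,T,Y,goal=0.,n=5):
    now=S["now"]; tk=now+.1*np.arange(1,n+1); eq=-(d+ (mgl-k)/I*goal)*I/k; r0=S["knots"][-1][4]
    base=S["knots"]+[[now]+S["knots"][-1][1:]]
    def kn(r): return base+[[tk[i],T[i][0],T[i][1],Y[i],r[i]] for i in range(n)]
    def f(r):
        o=sim(kn(r),now,st,d,tk[-1]+.2); e=o[-1]
        return np.r_[(e[1]-goal)*40,e[2]*25,(o[::10,1]-goal)*2,np.diff(np.r_[r0,r])*8,(r[-1]-eq)*60]
    r=least_squares(f,np.full(n,eq)).x; o=sim(kn(r),now,st,d,tk[-1]+.2)
    print("plan rho",r.round(4),"phi",o[::10,1].round(3)); return r
E
python3 - <<'E'
from ctl import *
s=measure(1); M,yaw,rho=pose(s); S["knots"]=[[0,*s["ee_pos"][:2],yaw,0.],[s["clock"],*s["ee_pos"][:2],yaw,0.]]
T,Y=profile([*s["ee_pos"][:2],s["ee_pos"][2]+.02],yaw); rows(T,Y,[0]*5)
E
```

```text
t3.40 phi 0.0999 rho 0.0000 yaw -9.50 area 335 [21 22] x -0.002 pos [0.5141 0.159  0.0311]
[1, -0.0, -0.0, -1.2, -0.0, 0.0, -0.0, 1, -0.0, -0.0, -6.3, -0.0, 0.0, -0.0, 1, -0.0, -0.0, -13.7, -0.0, 0.0, -0.0, 1, -0.0, -0.0, -18.8, -0.0, 0.0, -0.0, 1, -0.0, -0.0, -20.0, -0.0, 0.0, -0.0]
```

Request:
{"api": "move_arm", "payload": {
  "moves": [1,0,0,-1,0,0,0,1,0,0,-6,0,0,0,1,0,0,-14,0,0,0,1,0,0,-19,0,0,0,1,0,0,-20,0,0,0]
}}

```text
clock: 3.95
ee_pos: [0.5143, 0.1591, 0.0519]
eef_rot: [0.083, 0.997, -0.001, 0.002]
wrist_force: [-0.4, -0.6, -7.0]
width: 0.0218
```

```bash
python3 - <<'E'
from ctl import *
s=measure(2); M,yaw,rho=pose(s); print((M.as_rotvec()*1000).round(2),s["wrist_force"],s["ft_torque"],s["width"])
kx=S["knots"][-1]; p=[kx[1],kx[2],s["ee_pos"][2]]; print(rel([kx[1],kx[2],.0511],target(kx[3],-.025)).round(2))
# free flight off the prong: simulate
for r in(-.02,-.025,-.03):
    o=sim([[0,*p[:2],yaw,0],[5,*p[:2],yaw,0],[5.1,*p[:2],yaw,r/2],[5.2,*p[:2],yaw,r],[9,*p[:2],yaw,r]],5,[.105,0],0,6); print(r,o[::10,1].round(3))
E
```

```text
t3.95 phi 0.1141 rho 0.0003 yaw -9.50 area 341 [21 22] x -0.001 pos [0.5143 0.1591 0.0519]
t4.00 phi 0.1130 rho 0.0002 yaw -9.50 area 344 [20 22] x -0.001 pos [0.5143 0.1591 0.0518]
[ 0.06 -0.48  0.03] [ 0.35269077 -0.31528045 -6.85007802] [ 0.09681646  0.28791405 -0.02886668] 0.02156572375602482
[ 0.01 -0.1   0.41  0.24  0.    0.  ]
-0.02 [ 0.105  0.108  0.112  0.111  0.106  0.097  0.084  0.067  0.044  0.017
 -0.018]
-0.025 [ 0.105  0.108  0.111  0.107  0.097  0.081  0.058  0.028 -0.01  -0.057
 -0.115]
-0.03 [ 0.105  0.108  0.11   0.104  0.088  0.064  0.032 -0.011 -0.064 -0.131
 -0.212]
```

```bash
python3 - <<'E'
from ctl import *
kx=S["knots"][-1]; S["z"]=.0511; S["knots"].append([S["now"],*kx[1:]]); T,Y=profile([kx[1],kx[2],.0511],kx[3])
r=plan([.113,0],0,T,Y,.03); rows(T,Y,r)
E
```

```text
plan rho [-0.0528 -0.0393 -0.0005  0.0266  0.0032] phi [0.113 0.119 0.105 0.075 0.049 0.041 0.037 0.035]
[1, 0.0, -0.1, 0.4, 0.51, 0.0, -0.0, 1, 0.0, -0.1, 0.4, 0.38, 0.0, -0.0, 1, 0.0, -0.1, 0.4, 0.01, 0.0, 0.0, 1, 0.0, -0.1, 0.4, -0.25, 0.0, 0.0, 1, 0.0, -0.1, 0.4, -0.03, 0.0, 0.0]
```

Request:
{"api": "move_arm", "payload": {
  "moves": [1,0,0,0.4,0.5,0,0,1,0,0,0.4,0.38,0,0,1,0,0,0.4,0.01,0,0,1,0,0,0.4,-0.25,0,0,1,0,0,0.4,-0.03,0,0]
}}

```text
clock: 4.55
ee_pos: [0.5134, 0.1578, 0.0508]
eef_rot: [0.083, 0.997, 0.001, 0.001]
wrist_force: [0.2, -0.5, -6.8]
width: 0.0216
```

```bash
cat > step.py <<'E'
# usage: step.py tw goal x y z yawdeg n nimg thr ; tw=window length s; x='-' keeps
from ctl import *
a=sys.argv[1:]; tw=float(a[0]); goal=float(a[1])
n=int(a[6]) if len(a)>6 else 5; ni=int(a[7]) if len(a)>7 else 2; thr=int(a[8]) if len(a)>8 else 34
s=measure(ni,thr); st,d=estimate(max(S["now"]-tw,S.get("tfree",0)))
kx=S["knots"][-1]; S["knots"].append([S["now"],*kx[1:]])
p=[kx[1],kx[2],S["z"],np.degrees(kx[3])]
if len(a)>5 and a[2]!='-': p=[float(v) for v in a[2:6]]
T,Y=profile(p[:3],np.radians(p[3]),n); r=plan(st,d,T,Y,goal,n); rows(T,Y,r)
E
python3 - <<'E'
import json; S=json.load(open("state.json")); S["tfree"]=4.1; json.dump(S,open("state.json","w"))
E
python3 step.py 2 0
```

```text
t4.55 phi -0.0097 rho 0.0040 yaw -9.59 area 321 [20 21] x -0.000 pos [0.5134 0.1578 0.0508]
t4.60 phi -0.0143 rho 0.0031 yaw -9.55 area 331 [21 21] x -0.000 pos [0.5138 0.1586 0.0509]
est phi -0.0186 dphi -0.0894 d -0.022 (rho_eq 0.0005) res [-0.2, 0.2]
plan rho [ 0.0256  0.0199  0.0029 -0.0098 -0.002 ] phi [-0.019 -0.028 -0.028 -0.018 -0.008 -0.004 -0.003 -0.002]
[1, -0.1, 0.1, -0.1, -0.21, 0.0, 0.0, 1, -0.1, 0.1, -0.1, -0.15, 0.0, 0.0, 1, -0.1, 0.1, -0.1, 0.01, 0.0, 0.0, 1, -0.1, 0.1, -0.1, 0.13, 0.0, 0.0, 1, -0.1, 0.1, -0.1, 0.06, 0.0, 0.0]
```

Request:
{"api": "move_arm", "payload": {
  "moves": [1,0,0.1,0,-0.21,0,0,1,0,0.1,0,-0.15,0,0,1,0,0.1,0,0.01,0,0,1,0,0.1,0,0.13,0,0,1,0,0.1,0,0.06,0,0]
}}

```text
clock: 5.15
ee_pos: [0.5142, 0.1598, 0.051]
eef_rot: [0.082, 0.997, -0.002, 0.001]
wrist_force: [0.2, -0.0, -6.6]
width: 0.0216
```

```bash
python3 step.py 2 0 - - - - 5 3
```

```text
t5.15 phi -0.0712 rho -0.0021 yaw -9.40 area 324 [22 21] x -0.001 pos [0.5142 0.1598 0.051 ]
t5.20 phi -0.0684 rho -0.0016 yaw -9.42 area 332 [23 21] x -0.001 pos [0.514  0.1595 0.0509]
t5.25 phi -0.0707 rho -0.0019 yaw -9.45 area 330 [22 21] x -0.001 pos [0.5139 0.1593 0.0509]
est phi -0.0755 dphi -0.0633 d 0.247 (rho_eq -0.0056) res [3.5, -4.5, 4.2, -1.4, -1.8]
plan rho [ 0.0485  0.0334 -0.0067 -0.0345 -0.0118] phi [-0.076 -0.086 -0.074 -0.045 -0.019 -0.011 -0.007 -0.005]
[1, -0.2, -0.1, -0.2, -0.48, -0.0, 0.01, 1, -0.2, -0.1, -0.2, -0.34, -0.0, 0.01, 1, -0.2, -0.1, -0.2, 0.04, -0.0, 0.01, 1, -0.2, -0.1, -0.2, 0.31, -0.0, 0.0, 1, -0.2, -0.1, -0.2, 0.09, -0.0, 0.01]
```

```bash
python3 - <<'E'
s=open("ctl.py").read()
a=s.index("def plan("); s=s[:a]+'''def plan(st,d,T,Y,goal=0.,n=5,ex=5):
    now=S["now"]; N=n+ex; tk=now+.1*np.arange(1,N+1); eq=-(d+(mgl-k)/I*goal)*I/k; r0=S["knots"][-1][4]
    base=S["knots"][-12:]
    def kn(r): return base+[[tk[i],T[min(i,n-1)][0],T[min(i,n-1)][1],Y[min(i,n-1)],r[i]] for i in range(N)]
    def f(r):
        o=sim(kn(r),now,st,d,tk[-1]+.1); e=o[-1]; dr=np.diff(np.r_[r0,r])
        return np.r_[(e[1]-goal)*40,e[2]*25,(o[::10,1]-goal)*3,dr*15,np.diff(np.r_[0,dr])*15,(r[-1]-eq)*60]
    r=least_squares(f,np.full(N,eq)).x; o=sim(kn(r),now,st,d,tk[-1]+.1)
    print("plan rho",r.round(4),"phi",o[::10,1].round(3)); return r[:n]
'''
open("ctl.py","w").write(s)
from ctl import *
S["knots"]=S["knots"][:-5]; T,Y=profile([*S["knots"][-1][1:3],.0511],S["knots"][-1][3])
for v in(-.06,-.03,0): r=plan([-.073,v],0.1,T,Y)
S["knots"]=S["knots"]; r=plan([-.073,-.03],.1,T,Y); rows(T,Y,r)
E
```

```text
plan rho [ 0.0133  0.0231  0.024   0.0181  0.0087 -0.0013 -0.0092 -0.0129 -0.0111
 -0.0043] phi [-0.073 -0.081 -0.087 -0.084 -0.073 -0.056 -0.037 -0.021 -0.009 -0.003
 -0.001 -0.001]
plan rho [ 0.0116  0.0201  0.0208  0.0155  0.007  -0.0018 -0.0087 -0.0119 -0.0102
 -0.0041] phi [-0.073 -0.078 -0.081 -0.077 -0.067 -0.051 -0.034 -0.018 -0.008 -0.002
 -0.001 -0.001]
plan rho [ 0.0098  0.0172  0.0176  0.0128  0.0054 -0.0023 -0.0083 -0.0109 -0.0094
 -0.0038] phi [-0.073 -0.075 -0.076 -0.071 -0.06  -0.046 -0.03  -0.016 -0.007 -0.002
 -0.001 -0.001]
plan rho [ 0.0116  0.0201  0.0208  0.0155  0.007  -0.0018 -0.0087 -0.0119 -0.0102
 -0.0041] phi [-0.073 -0.078 -0.081 -0.077 -0.067 -0.051 -0.034 -0.018 -0.008 -0.002
 -0.001 -0.001]
[1, -0.2, -0.1, -0.2, -0.13, -0.0, 0.01, 1, -0.2, -0.1, -0.2, -0.21, -0.0, 0.01, 1, -0.2, -0.1, -0.2, -0.22, -0.0, 0.01, 1, -0.2, -0.1, -0.2, -0.17, -0.0, 0.01, 1, -0.2, -0.1, -0.2, -0.09, -0.0, 0.01]
```

Request:
{"api": "move_arm", "payload": {
  "moves": [1,0,-0.1,0,-0.13,0,0,1,0,-0.1,0,-0.21,0,0,1,0,-0.1,0,-0.22,0,0,1,0,-0.1,0,-0.17,0,0,1,0,-0.1,0,-0.09,0,0]
}}

```text
clock: 5.8
ee_pos: [0.5139, 0.1589, 0.0509]
eef_rot: [0.083, 0.997, 0.002, 0.001]
wrist_force: [-0.1, 0.2, -7.1]
width: 0.0219
```

```bash
sed -i 's#^T,Y=profile#S["tfree"]=max(S.get("tfree",0),5.1)\nT,Y=profile#' step.py; python3 -c "
import json; S=json.load(open('state.json')); S['tfree']=5.1; json.dump(S,open('state.json','w'))"; python3 step.py 2 0 - - - - 5 3
```

```text
t5.80 phi -0.0785 rho 0.0068 yaw -9.50 area 326 [22 21] x -0.001 pos [0.5139 0.1589 0.0509]
t5.85 phi -0.0747 rho 0.0066 yaw -9.47 area 336 [23 21] x -0.000 pos [0.514  0.1592 0.051 ]
t5.90 phi -0.0770 rho 0.0072 yaw -9.45 area 329 [22 21] x -0.001 pos [0.5141 0.1593 0.051 ]
est phi -0.0750 dphi 0.0087 d -0.140 (rho_eq 0.0032) res [0.2, -1.3, 1.3, 0.2, -1.8, 1.5]
plan rho [ 0.0162  0.0214  0.0208  0.0159  0.0091  0.0023 -0.0027 -0.0048 -0.0031
  0.0019] phi [-0.075 -0.076 -0.074 -0.067 -0.056 -0.041 -0.027 -0.014 -0.006 -0.002
 -0.001 -0.001]
[1, -0.2, -0.3, -0.2, -0.09, 0.0, 0.01, 1, -0.2, -0.3, -0.2, -0.13, 0.0, 0.01, 1, -0.2, -0.3, -0.2, -0.13, 0.0, 0.01, 1, -0.2, -0.3, -0.2, -0.08, 0.0, 0.01, 1, -0.2, -0.3, -0.2, -0.02, 0.0, 0.01]
```

Request:
{"api": "move_arm", "payload": {
  "moves": [1,0,-0.3,0,-0.09,0,0,1,0,-0.3,0,-0.13,0,0,1,0,-0.3,0,-0.13,0,0,1,0,-0.3,0,-0.08,0,0,1,0,-0.3,0,-0.02,0,0]
}}

```text
clock: 6.45
ee_pos: [0.5139, 0.1589, 0.051]
eef_rot: [0.082, 0.997, 0.003, 0.002]
wrist_force: [-0.1, 0.1, -7.6]
width: 0.0215
```

```bash
python3 step.py 2 0 - - - - 5 3
```

```text
t6.45 phi -0.0735 rho 0.0090 yaw -9.46 area 334 [23 21] x -0.001 pos [0.5139 0.1589 0.051 ]
t6.50 phi -0.0722 rho 0.0089 yaw -9.44 area 334 [23 21] x -0.001 pos [0.514  0.1591 0.051 ]
t6.55 phi -0.0712 rho 0.0092 yaw -9.42 area 337 [23 21] x -0.001 pos [0.514  0.1592 0.051 ]
est phi -0.0693 dphi 0.0214 d -0.229 (rho_eq 0.0052) res [-1.1, -1.1, 2.7, 1.2, -1.9, 0.1, -0.8, 0.1, 0.7]
plan rho [ 0.0166  0.0207  0.0199  0.0156  0.0098  0.0042 -0.     -0.0016 -0.0002
  0.0041] phi [-0.069 -0.068 -0.066 -0.059 -0.048 -0.036 -0.023 -0.012 -0.005 -0.001
 -0.001 -0.001]
[1, -0.2, -0.2, -0.2, -0.07, 0.0, 0.01, 1, -0.2, -0.2, -0.2, -0.11, 0.0, 0.01, 1, -0.2, -0.2, -0.2, -0.1, 0.0, 0.01, 1, -0.2, -0.2, -0.2, -0.06, 0.0, 0.01, 1, -0.2, -0.2, -0.2, -0.0, 0.0, 0.01]
```

```bash
python3 - <<'E'
from h import *
t=get_image("top")["color"][140:190,195:255]; s=get_image("scene")["color"][180:280,210:300]
a=cv2.resize(t,(360,300),interpolation=cv2.INTER_CUBIC); b=cv2.resize(s,(405,450),interpolation=cv2.INTER_CUBIC)
o=np.zeros((450,770,3),np.uint8); o[:300,:360]=np.clip(a*1.6,0,255); o[:,365:]=b; cv2.imwrite("pics/d1.png",o[:,:,::-1])
E
```

```text
(no output)
```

View pics/d1.png

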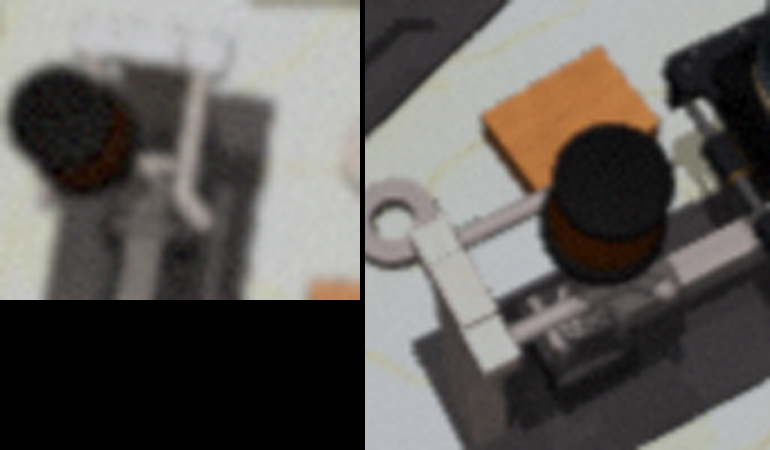

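The mast rests on the +y prong: the cap is near top pixel (206,159), and the dark amber side was pulling my centroid. I'll fix the segmentation by excluding amber.

```bash
python3 - <<'E'
s=open("h.py").read(); a=s.index("def beacon_top")
s=s[:a]+'''def beacon_top(im,guess=None,thr=34,rad=24,sat=9):
    """centre pixel of the black cap (amber side excluded) in the top view near guess"""
    b=cv2.GaussianBlur(im["color"],(0,0),1.0).astype(int); g=b.mean(2)
    u,v=np.round(guess).astype(int); x0,y0=u-rad,v-rad
    m=((g<thr)&(b[:,:,0]-b[:,:,2]<sat))[y0:v+rad,x0:u+rad].astype(np.uint8)
    m=cv2.morphologyEx(m,cv2.MORPH_OPEN,cv2.getStructuringElement(cv2.MORPH_ELLIPSE,(9,9)))
    n,l,s,c=cv2.connectedComponentsWithStats(m); i=1+s[1:,4].argmax()
    ct,_=cv2.findContours((l==i).astype(np.uint8),cv2.RETR_EXTERNAL,cv2.CHAIN_APPROX_NONE)
    (ex,ey),(w,h),_=cv2.fitEllipse(ct[0])
    return np.array([ex+x0,ey+y0]),s[i,4],np.round([w+1,h+1],1)
'''
open("h.py","w").write(s)
from ctl import *
im=get_image("top"); t1=np.load("t1.npz"); s=ctrl.sense(); M,yaw,rho=pose(s)
print(im["color"][150:176:2,200:222:2].tolist()[6:10])
for nm,i,H,gs in(("now",im,s["ee_pos"]+EX*.14+M.apply([0,0,.034]),[206,160]),("t1",t1,np.array([.5141,.159,.0311+.034])+EX*.14,[221,165])):
    for thr,sat in((34,9),(34,6),(34,12),(28,9)):
        px,ar,wh=beacon_top(i,gs,thr,sat=sat); P=ray(i,px,H[2]+.246)[0]-H; print(nm,thr,sat,px.round(2),ar,wh,"x %.4f phi %.4f"%(P@EX,-np.arcsin(P@EY/.246)))
S["knots"]=S["knots"][:-5]; save()
E
```

```text
[[[15, 13, 11], [19, 18, 19], [20, 17, 18], [15, 17, 14], [16, 17, 17], [20, 19, 17], [18, 11, 10], [25, 11, 5], [20, 12, 10], [27, 21, 25], [31, 28, 29]], [[15, 15, 13], [22, 20, 21], [16, 15, 17], [16, 16, 12], [15, 18, 15], [18, 15, 14], [16, 8, 1], [22, 8, 1], [18, 13, 8], [25, 26, 25], [31, 31, 30]], [[44, 46, 44], [20, 16, 18], [16, 11, 11], [17, 15, 14], [20, 14, 12], [15, 7, 6], [26, 15, 5], [21, 9, 7], [20, 18, 16], [72, 68, 67], [84, 79, 76]], [[93, 93, 88], [29, 27, 25], [19, 13, 12], [15, 8, 2], [20, 8, 6], [24, 14, 8], [24, 11, 3], [13, 6, 6], [21, 20, 20], [64, 63, 59], [87, 81, 77]]]
now 34 9 [204.69 159.5 ] 186 [15.2 15.9] x 0.0050 phi -0.1188
now 34 6 [204.35 159.41] 176 [14.8 15.5] x 0.0051 phi -0.1232
now 34 12 [205.06 159.78] 202 [15.9 16.6] x 0.0043 phi -0.1135
now 28 9 [204.99 159.59] 170 [14.4 15.3] x 0.0048 phi -0.1148
t1 34 9 [221.83 164.06] 323 [19.2 22.4] x 0.0015 phi 0.0992
t1 34 6 [221.86 163.03] 277 [17.5 21.5] x 0.0049 phi 0.0976
t1 34 12 [221.67 164.81] 349 [20.5 22.6] x -0.0009 phi 0.0987
t1 28 9 [221.94 164.45] 282 [18.2 20.5] x 0.0004 phi 0.1015
```

```bash
sed -i 's/thr=34):/thr=34,sat=12):/; s/\[0\],thr)/[0],thr,sat=sat)/' ctl.py; python3 - <<'E'
from ctl import *
s=measure(1); kx=S["knots"][-1]; S["knots"].append([S["now"],*kx[1:]]); S["tfree"]=S["now"]+.2; T,Y=profile([kx[1],kx[2],.0511],kx[3])
r=plan([-.111,0],0,T,Y); rows(T,Y,r)
E
```

```text
t6.75 phi -0.1142 rho 0.0094 yaw -9.43 area 204 [15.9 16.8] x 0.005 pos [0.5139 0.1591 0.0509]
plan rho [ 0.0211  0.0272  0.0254  0.0178  0.0079 -0.0018 -0.0088 -0.0116 -0.0091
 -0.0019] phi [-0.111 -0.112 -0.109 -0.099 -0.081 -0.06  -0.038 -0.02  -0.008 -0.002
 -0.001 -0.001]
[1, -0.2, -0.0, -0.2, -0.11, 0.0, 0.01, 1, -0.2, -0.0, -0.2, -0.17, 0.0, 0.01, 1, -0.2, -0.0, -0.2, -0.15, 0.0, 0.01, 1, -0.2, -0.0, -0.2, -0.08, 0.0, 0.01, 1, -0.2, -0.0, -0.2, 0.01, 0.0, 0.01]
```

Request:
{"api": "move_arm", "payload": {
  "moves": [1,0,0,0,-0.11,0,0,1,0,0,0,-0.17,0,0,1,0,0,0,-0.15,0,0,1,0,0,0,-0.08,0,0,1,0,0,0,0.01,0,0]
}}

```text
clock: 7.3
ee_pos: [0.5139, 0.1589, 0.051]
eef_rot: [0.082, 0.997, 0.003, 0.002]
wrist_force: [0.2, -0.1, -7.1]
width: 0.0217
```

```bash
python3 step.py 2 0 - - - - 5 3
```

```text
t7.30 phi -0.0916 rho 0.0077 yaw -9.46 area 205 [15.8 17.1] x 0.005 pos [0.5139 0.1589 0.051 ]
t7.35 phi -0.0870 rho 0.0076 yaw -9.43 area 204 [15.7 17. ] x 0.004 pos [0.514  0.1593 0.051 ]
t7.40 phi -0.0791 rho 0.0081 yaw -9.41 area 210 [16.2 17.2] x 0.004 pos [0.514  0.1593 0.051 ]
est phi -0.0737 dphi 0.1262 d 0.164 (rho_eq -0.0038) res [-0.3, 1.1, -0.8]
plan rho [ 0.0047  0.0005 -0.0034 -0.0062 -0.0077 -0.0081 -0.0075 -0.0064 -0.005
 -0.0037] phi [-0.074 -0.06  -0.046 -0.032 -0.021 -0.012 -0.006 -0.002 -0.     0.
  0.     0.   ]
[1, -0.2, -0.3, -0.2, 0.03, 0.0, 0.02, 1, -0.2, -0.3, -0.2, 0.07, 0.0, 0.02, 1, -0.2, -0.3, -0.2, 0.11, 0.0, 0.02, 1, -0.2, -0.3, -0.2, 0.14, 0.0, 0.02, 1, -0.2, -0.3, -0.2, 0.15, 0.0, 0.02]
```

Request:
{"api": "move_arm", "payload": {
  "moves": [1,0,-0.3,0,0,0,0,1,0,-0.3,0,0.04,0,0,1,0,-0.3,0,0.08,0,0,1,0,-0.3,0,0.1,0,0,1,0,-0.3,0,0.11,0,0]
}}

```text
clock: 7.95
ee_pos: [0.514, 0.1591, 0.051]
eef_rot: [0.082, 0.997, -0.003, 0.001]
wrist_force: [0.1, 0.1, -7.3]
width: 0.0217
```

```bash
sed -i 's#q\[2\]/1.0#q[2]/.15#' ctl.py; python3 -c "
from ctl import *
for q in S['knots'][-5:]: q[4]+=.0037
save()"; python3 step.py 2 0 - - - - 5 3
```

```text
t7.95 phi -0.0760 rho -0.0033 yaw -9.40 area 207 [15.6 17.3] x 0.005 pos [0.514  0.1591 0.051 ]
t8.00 phi -0.0774 rho -0.0033 yaw -9.40 area 208 [15.8 17.3] x 0.005 pos [0.514  0.1591 0.051 ]
t8.05 phi -0.0887 rho -0.0032 yaw -9.40 area 206 [15.8 17.1] x 0.005 pos [0.5139 0.1591 0.0509]
est phi -0.0951 dphi -0.1758 d -0.107 (rho_eq 0.0025) res [1.6, 1.1, -3.2, 1.2, -2.8, 1.8]
plan rho [ 0.0261  0.0467  0.0507  0.0414  0.0248  0.0066 -0.0082 -0.0157 -0.0132
 -0.0012] phi [-0.095 -0.118 -0.135 -0.138 -0.124 -0.097 -0.066 -0.037 -0.016 -0.005
 -0.003 -0.002]
[1, -0.2, 0.0, -0.1, -0.28, 0.0, 0.02, 1, -0.2, 0.0, -0.1, -0.48, 0.0, 0.02, 1, -0.2, 0.0, -0.1, -0.51, 0.0, 0.02, 1, -0.2, 0.0, -0.1, -0.43, 0.0, 0.02, 1, -0.2, 0.0, -0.1, -0.27, 0.0, 0.02]
```

```bash
python3 - <<'E'
from ctl import *
S["knots"]=S["knots"][:-5]; kx=S["knots"][-1]; T,Y=profile([kx[1],kx[2],.0511],kx[3]); S["tfree"]=S["now"]+.3
rows(T,Y,[.014,.026,.030,.026,.018]); save()
o=sim(S["knots"],S["now"]+.05,[-.111,0],-.1,S["now"]+.8); print(o[::10,1:].round(3).tolist())
E
```

```text
[1, -0.2, 0.0, -0.1, -0.16, 0.0, 0.02, 1, -0.2, 0.0, -0.1, -0.28, 0.0, 0.02, 1, -0.2, 0.0, -0.1, -0.32, 0.0, 0.02, 1, -0.2, 0.0, -0.1, -0.28, 0.0, 0.02, 1, -0.2, 0.0, -0.1, -0.2, 0.0, 0.02]
[[-0.111, 0.0], [-0.112, -0.002], [-0.109, 0.057], [-0.1, 0.136], [-0.082, 0.2], [-0.061, 0.222], [-0.037, 0.255], [-0.009, 0.299]]
```

Request:
{"api": "move_arm", "payload": {
  "moves": [1,0,0,0,-0.16,0,0,1,0,0,0,-0.28,0,0,1,0,0,0,-0.32,0,0,1,0,0,0,-0.24,0,0,1,0,0,0,-0.1,0,0]
}}

```text
clock: 8.6
ee_pos: [0.5139, 0.1587, 0.051]
eef_rot: [0.082, 0.997, 0.002, 0.002]
wrist_force: [0.1, -0.9, -7.6]
width: 0.0216
```

```bash
python3 -c "
from ctl import *
S['knots'][-2][4]=.022; S['knots'][-1][4]=.0075
save()"; python3 step.py 2 0 - - - - 5 4
```

```text
t8.60 phi -0.0813 rho 0.0063 yaw -9.46 area 209 [15.9 17.2] x 0.005 pos [0.5139 0.1587 0.051 ]
t8.65 phi -0.0708 rho 0.0061 yaw -9.42 area 222 [16.3 17.9] x 0.004 pos [0.5141 0.1592 0.051 ]
t8.70 phi -0.0601 rho 0.0069 yaw -9.37 area 222 [16.3 18.2] x 0.005 pos [0.5141 0.1594 0.051 ]
t8.75 phi -0.0488 rho 0.0072 yaw -9.36 area 236 [15.9 19.9] x 0.005 pos [0.5141 0.1594 0.051 ]
est phi -0.0390 dphi 0.2087 d 0.008 (rho_eq -0.0002) res [-0.1, 0.5, 0.3, -0.7]
plan rho [-0.0036 -0.0124 -0.016  -0.0149 -0.0107 -0.0051 -0.      0.0033  0.0036
  0.001 ] phi [-0.039 -0.017  0.002  0.015  0.021  0.02   0.016  0.01   0.005  0.002
  0.001  0.001]
[1, -0.2, -0.3, -0.1, 0.1, 0.01, 0.02, 1, -0.2, -0.3, -0.1, 0.19, 0.01, 0.02, 1, -0.2, -0.3, -0.1, 0.22, 0.01, 0.02, 1, -0.2, -0.3, -0.1, 0.21, 0.01, 0.02, 1, -0.2, -0.3, -0.1, 0.17, 0.01, 0.02]
```

Request:
{"api": "move_arm", "payload": {
  "moves": [1,0,-0.3,0,0.1,0,0.02,1,0,-0.3,0,0.19,0,0.02,1,0,-0.3,0,0.22,0,0.02,1,0,-0.3,0,0.21,0,0.02,1,0,-0.3,0,0.17,0,0.02]
}}

```text
clock: 9.3
ee_pos: [0.5139, 0.1592, 0.0509]
eef_rot: [0.082, 0.997, -0.006, 0.001]
wrist_force: [-0.4, 0.3, -7.9]
width: 0.0216
```

```bash
python3 step.py 2 0 - - - - 5 3
```

```text
t9.30 phi -0.0743 rho -0.0103 yaw -9.47 area 211 [16.  17.3] x 0.004 pos [0.5139 0.1592 0.0509]
t9.35 phi -0.0887 rho -0.0102 yaw -9.49 area 205 [15.8 17.1] x 0.005 pos [0.5139 0.159  0.0509]
t9.40 phi -0.1038 rho -0.0104 yaw -9.50 area 200 [15.5 17. ] x 0.005 pos [0.5138 0.1589 0.0509]
est phi -0.1255 dphi -0.4219 d -0.245 (rho_eq 0.0056) res [3.6, 1.8, -1.5, -6.0, 2.1, 0.9, -1.6]
plan rho [ 0.0447  0.0836  0.0926  0.0773  0.048   0.0153 -0.0118 -0.0259 -0.022
 -0.0011] phi [-0.126 -0.177 -0.218 -0.231 -0.212 -0.17  -0.117 -0.066 -0.029 -0.009
 -0.005 -0.004]
[1, -0.2, 0.1, -0.2, -0.53, 0.0, 0.0, 1, -0.2, 0.1, -0.2, -0.9, 0.0, 0.0, 1, -0.2, 0.1, -0.2, -0.98, 0.0, 0.0, 1, -0.2, 0.1, -0.2, -0.84, 0.0, 0.0, 1, -0.2, 0.1, -0.2, -0.56, 0.0, 0.0]
```

```bash
cat > fit.py <<'E'
import ctl
from ctl import *
M=np.array(S["meas"])
W=[M[(M[:,0]>7.25)&(M[:,0]<8.07)],M[(M[:,0]>8.55)&(M[:,0]<9.42)]]
K=S["knots"]
def f(q,full=False):
    res=[]; ctl.k=.49*q[1]; ctl.mgl=ctl.k+q[2]
    for i,w in enumerate(W):
        o=sim(K,w[0,0],q[4+2*i:6+2*i],q[0],w[-1,0]+.02); res.append((np.interp(w[:,0],o[:,0],o[:,1])-w[:,1])/.003)
    return np.r_[res[0],res[1],q[0]/.5,(q[1]-1)/PK,(q[2]-.0486)/PD]
for PK,PD in((1e-4,1e-4),(.15,1e-4),(1e-4,.03),(.15,.03)):
  for TT in(.04,.08):
    ctl.TAU=TT
    r=least_squares(f,[0,1,.0486,0,-.09,.1,-.08,.2]); print(PK,PD,TT,"d %.3f kscale %.2f dk %.3f"%tuple(r.x[:3]),r.x[4:].round(3),"cost %.1f"%r.cost,(f(r.x)[:13]*3).round(1))
E
python3 fit.py
```

```text
0.0001 0.0001 0.04 d -0.308 kscale 1.00 dk 0.049 [-0.093  0.171 -0.079  0.221] cost 4.1 [-1.3  1.5 -0.2  3.8 -2.6 -0.9  2.2  1.5 -0.8 -4.6  2.9  1.  -2.6]
0.0001 0.0001 0.08 d -0.349 kscale 1.00 dk 0.049 [-0.093  0.169 -0.079  0.201] cost 4.8 [-1.7  1.5  0.2  3.8 -2.6 -0.9  2.5  1.6 -0.9 -5.1  3.3  1.1 -2.9]
0.15 0.0001 0.04 d -0.310 kscale 0.96 dk 0.049 [-0.093  0.176 -0.079  0.222] cost 4.1 [-1.5  1.5  0.   3.9 -2.6 -0.9  2.1  1.5 -0.8 -4.6  2.7  0.9 -2.3]
0.15 0.0001 0.08 d -0.349 kscale 0.94 dk 0.049 [-0.094  0.176 -0.079  0.204] cost 4.7 [-1.9  1.5  0.4  3.8 -2.6 -0.9  2.5  1.6 -0.9 -5.   2.9  1.  -2.5]
0.0001 0.03 0.04 d -0.374 kscale 1.00 dk 0.035 [-0.093  0.162 -0.079  0.222] cost 4.0 [-1.   1.4 -0.5  3.6 -2.6 -0.6  2.   1.4 -0.7 -4.2  3.   0.9 -2.6]
0.0001 0.03 0.08 d -0.419 kscale 1.00 dk 0.034 [-0.093  0.16  -0.079  0.203] cost 4.7 [-1.3  1.4 -0.1  3.6 -2.6 -0.7  2.3  1.5 -0.8 -4.7  3.4  1.  -3. ]
0.15 0.03 0.04 d -0.381 kscale 0.95 dk 0.034 [-0.093  0.167 -0.079  0.224] cost 3.9 [-1.2  1.4 -0.3  3.6 -2.6 -0.7  1.9  1.5 -0.6 -4.2  2.7  0.9 -2.4]
0.15 0.03 0.08 d -0.425 kscale 0.94 dk 0.033 [-0.093  0.167 -0.079  0.206] cost 4.5 [-1.6  1.5  0.1  3.6 -2.6 -0.7  2.3  1.5 -0.7 -4.7  2.9  1.  -2.6]
```

```bash
sed -i 's#q\[2\]/.15#(q[2]+.3)/.12#; s#\[m\[0,1\],0,0\]#[m[0,1],0,-.3]#' ctl.py; python3 - <<'E'
from ctl import *
S["knots"]=S["knots"][:-5]; kx=S["knots"][-1]; T,Y=profile([kx[1],kx[2],.0511],kx[3]); S["tfree"]=S["now"]+.3
rows(T,Y,[.012,.026,.031,.023,.009]); save()
E
```

```text
[1, -0.2, 0.1, -0.2, -0.21, 0.0, -0.0, 1, -0.2, 0.1, -0.2, -0.35, 0.0, 0.0, 1, -0.2, 0.1, -0.2, -0.4, 0.0, 0.0, 1, -0.2, 0.1, -0.2, -0.32, 0.0, 0.0, 1, -0.2, 0.1, -0.2, -0.19, 0.0, -0.0]
```

Request:
{"api": "move_arm", "payload": {
  "moves": [1,0,0.1,0,-0.21,0,0,1,0,0.1,0,-0.35,0,0,1,0,0.1,0,-0.4,0,0,1,0,0.1,0,-0.32,0,0,1,0,0.1,0,-0.19,0,0]
}}

```text
clock: 9.95
ee_pos: [0.5139, 0.1588, 0.051]
eef_rot: [0.083, 0.997, 0.003, 0.002]
wrist_force: [-0.4, 0.3, -7.4]
width: 0.0217
```

```bash
python3 step.py 2 0 - - - - 5 3
```

```text
t9.95 phi -0.0221 rho 0.0083 yaw -9.55 area 251 [16.4 20.1] x 0.006 pos [0.5139 0.1588 0.051 ]
t10.00 phi -0.0036 rho 0.0082 yaw -9.50 area 246 [16.6 19.3] x 0.005 pos [0.5141 0.1593 0.051 ]
t10.05 phi 0.0068 rho 0.0090 yaw -9.46 area 252 [17.2 19.1] x 0.005 pos [0.5141 0.1594 0.051 ]
est phi 0.0210 dphi 0.2707 d -0.300 (rho_eq 0.0069) res [1.8, -2.5, 0.7]
plan rho [-0.0118 -0.0262 -0.0291 -0.0228 -0.0111  0.0019  0.0127  0.0185  0.0173
  0.0094] phi [0.021 0.05  0.072 0.081 0.077 0.063 0.044 0.025 0.011 0.004 0.002 0.001]
[1, -0.1, -0.4, -0.1, 0.2, 0.01, 0.01, 1, -0.1, -0.4, -0.1, 0.34, 0.01, 0.01, 1, -0.1, -0.4, -0.1, 0.37, 0.01, 0.01, 1, -0.1, -0.4, -0.1, 0.31, 0.01, 0.01, 1, -0.1, -0.4, -0.1, 0.19, 0.01, 0.01]
```

Request:
{"api": "move_arm", "payload": {
  "moves": [1,0,-0.4,0,0.2,0,0,1,0,-0.4,0,0.34,0,0,1,0,-0.4,0,0.37,0,0,1,0,-0.4,0,0.31,0,0,1,0,-0.4,0,0.19,0,0]
}}

```text
clock: 10.6
ee_pos: [0.5139, 0.1593, 0.051]
eef_rot: [0.082, 0.997, -0.006, 0.001]
wrist_force: [0.3, -0.1, -6.6]
width: 0.0215
```

```bash
python3 step.py 2 0 - - - - 5 3
```

```text
t10.60 phi 0.0828 rho -0.0097 yaw -9.43 area 320 [20.2 21.7] x -0.002 pos [0.5139 0.1593 0.051 ]
t10.65 phi 0.0791 rho -0.0095 yaw -9.47 area 322 [20.2 22. ] x -0.002 pos [0.5138 0.1588 0.0509]
t10.70 phi 0.0728 rho -0.0102 yaw -9.50 area 316 [19.6 22. ] x -0.002 pos [0.5137 0.1587 0.0509]
est phi 0.0652 dphi -0.1483 d -0.254 (rho_eq 0.0058) res [1.0, -2.5, 1.7, 1.3, -0.7, -0.6]
plan rho [-0.0016  0.0074  0.013   0.015   0.0142  0.0115  0.0084  0.0058  0.0046
  0.0051] phi [ 0.065  0.048  0.029  0.014  0.003 -0.003 -0.005 -0.004 -0.003 -0.001
 -0.001 -0.001]
[1, -0.2, 0.4, -0.1, -0.08, 0.0, -0.0, 1, -0.2, 0.4, -0.1, -0.17, 0.0, -0.0, 1, -0.2, 0.4, -0.1, -0.22, 0.0, -0.0, 1, -0.2, 0.4, -0.1, -0.24, 0.0, -0.0, 1, -0.2, 0.4, -0.1, -0.24, 0.0, -0.0]
```

Request:
{"api": "move_arm", "payload": {
  "moves": [1,0,0.4,0,-0.08,0,0,1,0,0.4,0,-0.17,0,0,1,0,0.4,0,-0.22,0,0,1,0,0.4,0,-0.24,0,0,1,0,0.4,0,-0.24,0,0]
}}

```text
clock: 11.25
ee_pos: [0.5139, 0.1589, 0.051]
eef_rot: [0.083, 0.997, 0.006, 0.002]
wrist_force: [0.7, 1.1, -7.2]
width: 0.0219
```

```bash
python3 -c "
import numpy as np
print([.5141-.05*np.cos(np.radians(9.5)), .159+.05*np.sin(np.radians(9.5))])"; python3 step.py 2 0 0.4648 0.1673 0.056 -9.5 5 3
```

```text
[np.float64(0.46478571992313844), np.float64(0.16725238029303388)]
t11.25 phi 0.0532 rho 0.0147 yaw -9.52 area 298 [17.9 21.7] x -0.001 pos [0.5139 0.1589 0.051 ]
t11.30 phi 0.0693 rho 0.0147 yaw -9.51 area 317 [19.6 21.9] x -0.002 pos [0.5139 0.159  0.051 ]
t11.35 phi 0.0826 rho 0.0147 yaw -9.50 area 330 [19.8 23. ] x -0.002 pos [0.5139 0.1591 0.051 ]
est phi 0.0896 dphi 0.2511 d -0.080 (rho_eq 0.0018) res [3.3, -2.9, -1.1, -0.7, -0.5, 2.2, 6.7, -1.3, -4.7]
plan rho [-0.0234 -0.0499 -0.0561 -0.046  -0.0265 -0.0047  0.0135  0.0229  0.0203
  0.0063] phi [0.09  0.121 0.147 0.155 0.142 0.113 0.078 0.044 0.019 0.006 0.003 0.003]
[1, 2.7, -0.1, -0.4, 0.36, 0.01, -0.0, 1, 15.7, -0.0, -1.7, 0.62, 0.01, -0.0, 1, 33.9, 0.0, -3.6, 0.68, 0.01, -0.0, 1, 46.9, 0.1, -4.9, 0.58, 0.01, -0.0, 1, 49.8, 0.1, -5.2, 0.39, 0.01, -0.0]
```

```bash
sed -i 's#(q\[2\]+.3)/.12#q[2]/.15#; s#\[m\[0,1\],0,-.3\]#[m[0,1],0,0]#; s/\.246/.211/g; s/thr=34,sat=12/thr=36,sat=99/' ctl.py; sed -i 's/else 34$/else 36/; s/return np.array(\[ex+x0,ey+y0\])/return c[i]+[x0,y0]/' step.py h.py; python3 - <<'E'
from ctl import *
S["knots"]=S["knots"][:-5]; s=measure(1); kx=S["knots"][-1]; S["knots"].append([S["now"],*kx[1:]]); S["z"]=.0511; T,Y=profile([kx[1],kx[2],.0511],kx[3]); S["tfree"]=S["now"]+.3
rows(T,Y,[-.008,-.024,-.030,-.024,-.009]); save()
E
```

```text
t11.40 phi 0.0840 rho 0.0147 yaw -9.50 area 353 [21.2 22.7] x 0.004 pos [0.5139 0.1591 0.051 ]
[1, -0.2, -0.1, -0.1, 0.22, 0.0, 0.0, 1, -0.2, -0.1, -0.1, 0.37, 0.0, -0.0, 1, -0.2, -0.1, -0.1, 0.43, 0.0, -0.0, 1, -0.2, -0.1, -0.1, 0.37, 0.0, -0.0, 1, -0.2, -0.1, -0.1, 0.23, 0.0, 0.0]
```

Request:
{"api": "move_arm", "payload": {
  "moves": [1,0,-0.1,0,0.22,0,0,1,0,-0.1,0,0.37,0,0,1,0,-0.1,0,0.43,0,0,1,0,-0.1,0,0.37,0,0,1,0,-0.1,0,0.23,0,0]
}}

```text
clock: 11.95
ee_pos: [0.5139, 0.1593, 0.0509]
eef_rot: [0.082, 0.997, -0.005, 0.001]
wrist_force: [-0.0, -0.3, -5.6]
width: 0.0214
```

```bash
python3 step.py 2 0 - - - - 5 3
```

```text
t11.95 phi 0.0797 rho -0.0084 yaw -9.45 area 343 [20.7 23.3] x 0.004 pos [0.5139 0.1593 0.0509]
t12.00 phi 0.0483 rho -0.0082 yaw -9.50 area 318 [18.9 22.4] x 0.005 pos [0.5137 0.1588 0.0509]
t12.05 phi 0.0328 rho -0.0090 yaw -9.54 area 311 [17.9 22.6] x 0.005 pos [0.5137 0.1586 0.0509]
est phi 0.0088 dphi -0.4476 d 0.002 (rho_eq -0.0001) res [-3.4, 5.1, -1.7]
plan rho [ 0.0219  0.0443  0.0504  0.0429  0.0272  0.0091 -0.0064 -0.015  -0.014
 -0.0037] phi [ 0.009 -0.039 -0.077 -0.097 -0.098 -0.082 -0.059 -0.034 -0.016 -0.005
 -0.003 -0.002]
[1, -0.3, 0.5, -0.2, -0.3, 0.0, -0.01, 1, -0.3, 0.5, -0.2, -0.51, 0.0, -0.01, 1, -0.3, 0.5, -0.2, -0.57, 0.0, -0.01, 1, -0.3, 0.5, -0.2, -0.5, 0.0, -0.01, 1, -0.3, 0.5, -0.2, -0.35, 0.0, -0.01]
```

```bash
python3 - <<'E'
from ctl import *
S["knots"]=S["knots"][:-5]; save()
im=get_image("scene"); t=get_image("top"); np.savez("sc2.npz",**im); np.savez("t2.npz",**t)
b=im["color"].astype(int)
s=ctrl.sense(); M,yaw,rho=pose(s); H=s["ee_pos"]+EX*.14+M.apply([0,0,.034]); u,v=proj(im,H+[0,0,.19])[0].astype(int); print(u,v)
for r in range(v-24,v+16,4): print(r,[tuple(b[r,q]) for q in range(u-18,u+20,4)])
m=((b[:,:,0]-b[:,:,2]>20)&(b.max(2)<110)).astype(np.uint8); n,l,st,c=cv2.connectedComponentsWithStats(m[v-40:v+40,u-40:u+40]); print([(x.tolist(),y.round(1)) for x,y in zip(st[1:],c[1:]+[u-40,v-40]) if x[4]>30])
E
```

```text
260 217
193 [(np.int64(184), np.int64(188), np.int64(184)), (np.int64(184), np.int64(185), np.int64(185)), (np.int64(184), np.int64(187), np.int64(187)), (np.int64(181), np.int64(180), np.int64(178)), (np.int64(178), np.int64(121), np.int64(75)), (np.int64(177), np.int64(114), np.int64(63)), (np.int64(184), np.int64(184), np.int64(184)), (np.int64(181), np.int64(185), np.int64(184)), (np.int64(183), np.int64(186), np.int64(183)), (np.int64(48), np.int64(49), np.int64(51))]
197 [(np.int64(182), np.int64(186), np.int64(182)), (np.int64(181), np.int64(182), np.int64(180)), (np.int64(82), np.int64(77), np.int64(73)), (np.int64(17), np.int64(11), np.int64(13)), (np.int64(15), np.int64(12), np.int64(16)), (np.int64(30), np.int64(20), np.int64(16)), (np.int64(164), np.int64(107), np.int64(62)), (np.int64(180), np.int64(183), np.int64(180)), (np.int64(183), np.int64(186), np.int64(183)), (np.int64(15), np.int64(15), np.int64(16))]
201 [(np.int64(176), np.int64(143), np.int64(119)), (np.int64(55), np.int64(37), np.int64(26)), (np.int64(15), np.int64(16), np.int64(13)), (np.int64(9), np.int64(
[... 2788 characters left out ...]
np.int64(3)), (np.int64(36), np.int64(15), np.int64(8)), (np.int64(109), np.int64(110), np.int64(109)), (np.int64(185), np.int64(187), np.int64(186)), (np.int64(178), np.int64(181), np.int64(178))]
229 [(np.int64(121), np.int64(114), np.int64(113)), (np.int64(132), np.int64(132), np.int64(133)), (np.int64(13), np.int64(14), np.int64(16)), (np.int64(23), np.int64(16), np.int64(15)), (np.int64(27), np.int64(15), np.int64(13)), (np.int64(15), np.int64(12), np.int64(15)), (np.int64(28), np.int64(27), np.int64(28)), (np.int64(179), np.int64(181), np.int64(183)), (np.int64(90), np.int64(88), np.int64(89)), (np.int64(58), np.int64(52), np.int64(56))]
[([16, 18, 39, 35, 308], array([256.5, 217.7]))]
```

```bash
cat >> h.py <<'E'
from scipy.optimize import minimize_scalar
def lean_scene(im,H,ey,guess):
    """beacon silhouette centroid in the scene view -> lean about H"""
    at=lambda f: proj(im,H+.211*(np.array([0,0,1])*np.cos(f)-ey*np.sin(f)))[0]
    b=cv2.GaussianBlur(im["color"],(3,3),0).astype(int); u,v=at(guess).astype(int); q=32
    m=((b.max(2)<38)|((b[:,:,0]-b[:,:,2]>18)&(b[:,:,0]<75)))[v-q:v+q,u-q:u+q].astype(np.uint8)
    m=cv2.morphologyEx(m,cv2.MORPH_OPEN,cv2.getStructuringElement(cv2.MORPH_ELLIPSE,(11,11)))
    n,l,s,c=cv2.connectedComponentsWithStats(m); i=1+s[1:,4].argmax(); c=c[i]+[u-q,v-q]
    f=minimize_scalar(lambda f:((at(f)-c)**2).sum(),bounds=(-.35,.35),method="bounded").x
    return f,s[i,4],s[i,2:4],(c-at(f)).round(1)
E
python3 - <<'E'
from ctl import *
sc=np.load("sc2.npz"); t=np.load("t2.npz"); s=ctrl.sense(); M,yaw,rho=pose(s); ey=EY
H=s["ee_pos"]+EX*.14+M.apply([0,0,.034])
print("scene",lean_scene(sc,H,ey,-.05)); 
for thr in(26,30,36,45):
    px,ar,wh=beacon_top(t,proj(t,H+[0,0,.211]+ey*.02)[0],thr,sat=99); print(thr,px,ar,wh,-np.arcsin((ray(t,px,H[2]+.211)[0]-H)@ey/.211))
im=get_image("scene"); s=ctrl.sense(); print(s["clock"],"scene now",lean_scene(im,H,ey,-.1))
im=get_image("scene"); s=ctrl.sense(); print(s["clock"],"scene now",lean_scene(im,H,ey,-.1))
t=get_image("top");px,ar,wh=beacon_top(t,proj(t,H+[0,0,.211]+ey*.02)[0],36,sat=99); print("top",px,ar,wh,-np.arcsin((ray(t,px,H[2]+.211)[0]-H)@ey/.211))
E
```

```text
scene (np.float64(0.011592498385695853), np.int32(807), array([26, 38], dtype=int32), array([-3. ,  1.9]))
26 [215.58687259 162.97683398] 259 [16.4 20.5] 0.012090936005049688
30 [215.43816254 162.82332155] 283 [17.2 21.3] 0.009482028379854285
36 [215.52351097 162.62695925] 319 [18.1 23. ] 0.010298680750038912
45 [215.78116343 162.90581717] 361 [19.  24.8] 0.014849786985343606
12.25 scene now (np.float64(-0.01894776938499948), np.int32(826), array([26, 39], dtype=int32), array([-3.3,  2. ]))
12.3 scene now (np.float64(-0.03554700612647477), np.int32(814), array([26, 39], dtype=int32), array([-3.5,  2.1]))
top [213.22922636 162.42979943] 349 [20.6 22.3] -0.0247611635712918
```

```bash
python3 - <<'E'
s=open("ctl.py").read()
s=s.replace('for _ in range(n):\n        s=ctrl.sense(); im=get_image("top")','for j in range(n):\n        nm=("scene","top")[j%2]; s=ctrl.sense(); im=get_image(nm)')
a=s.index("        px,ar,wh=beacon_top"); b=s.index('        S["meas"].append')
s=s[:a]+'''        if nm=="scene": phi,ar,wh,rs=lean_scene(im,H,ey,last)
        else:
            px,ar,wh=beacon_top(im,proj(im,H+[0,0,.211]-ey*.211*last)[0],thr,sat=sat)
            phi=-np.arcsin((ray(im,px,H[2]+.211*np.cos(last))[0]-H)@ey/.211)
'''+s[b:]
s=s.replace("x %.3f pos",nm_:="pos").replace("wh,(P-H)@ex,s","wh,s").replace('print("t%.2f','print(nm,"t%.2f').replace("/.004,","/.005,").replace("[:len(m)]*4)","[:len(m)]*5)")
open("ctl.py","w").write(s)
E
python3 - <<'E'
from ctl import *
S["meas"]+=[[12.10,.0116,0],[12.15,.011,0],[12.20,-.019,0],[12.25,-.0355,0],[12.30,-.025,0]]; save()
E
python3 step.py 2 0 - - - - 5 1; python3 -c "
from ctl import *
print(S['tfree'],S['now'])"
```

```text
scene t12.35 phi -0.0710 rho -0.0095 yaw -9.50 area 787 [26 38] pos [0.514  0.1589 0.051 ]
est phi -0.0822 dphi -0.3806 d 0.132 (rho_eq -0.0030) res [-10.0, 4.4, 3.6, 8.7, -6.7, 7.0, 6.9, -20.7, 7.5]
plan rho [ 0.0306  0.0578  0.0631  0.0509  0.0287  0.0043 -0.0158 -0.0262 -0.0233
 -0.0079] phi [-0.082 -0.125 -0.158 -0.169 -0.155 -0.125 -0.086 -0.049 -0.021 -0.007
 -0.004 -0.003]
[1, -0.2, 0.1, -0.1, -0.38, 0.0, 0.0, 1, -0.2, 0.1, -0.1, -0.64, 0.0, 0.0, 1, -0.2, 0.1, -0.1, -0.69, 0.0, 0.0, 1, -0.2, 0.1, -0.1, -0.58, 0.0, 0.0, 1, -0.2, 0.1, -0.1, -0.36, 0.0, 0.0]
11.75 12.4
```

```bash
sed -i 's/nm=("scene","top")\[j%2\]/nm="scene"/; s#/\.005,#/.004,#; s#\]\*5)#]*4)#' ctl.py; python3 - <<'E'
from ctl import *
S["knots"]=S["knots"][:-5]; kx=S["knots"][-1]; T,Y=profile([kx[1],kx[2],.0511],kx[3]); S["tfree"]=S["now"]+.3
rows(T,Y,[.010,.021,.025,.019,.006]); save()
E
```

```text
[1, -0.2, 0.1, -0.1, -0.19, 0.0, 0.0, 1, -0.2, 0.1, -0.1, -0.29, 0.0, 0.0, 1, -0.2, 0.1, -0.1, -0.33, 0.0, 0.0, 1, -0.2, 0.1, -0.1, -0.27, 0.0, 0.0, 1, -0.2, 0.1, -0.1, -0.15, 0.0, 0.0]
```

Request:
{"api": "move_arm", "payload": {
  "moves": [1,0,0.1,0,-0.19,0,0,1,0,0.1,0,-0.29,0,0,1,0,0.1,0,-0.33,0,0,1,0,0.1,0,-0.27,0,0,1,0,0.1,0,-0.15,0,0]
}}

```text
clock: 12.9
ee_pos: [0.5139, 0.1589, 0.051]
eef_rot: [0.083, 0.997, 0.001, 0.002]
wrist_force: [-0.1, -1.1, -6.8]
width: 0.0217
```

```bash
python3 step.py 2 0 - - - - 5 3
```

```text
scene t12.90 phi -0.0997 rho 0.0053 yaw -9.53 area 788 [26 36] pos [0.5139 0.1589 0.051 ]
scene t12.95 phi -0.0894 rho 0.0051 yaw -9.49 area 802 [26 37] pos [0.5141 0.1593 0.051 ]
scene t13.00 phi -0.0838 rho 0.0058 yaw -9.46 area 790 [26 37] pos [0.5141 0.1595 0.051 ]
est phi -0.0768 dphi 0.1318 d 0.000 (rho_eq -0.0000) res [1.0, -1.3, 0.3]
plan rho [ 0.0068  0.0059  0.0037  0.0009 -0.0016 -0.0033 -0.0041 -0.0038 -0.0025
 -0.0003] phi [-0.077 -0.064 -0.052 -0.04  -0.029 -0.019 -0.011 -0.005 -0.002 -0.
 -0.    -0.   ]
[1, -0.1, -0.4, -0.1, -0.01, 0.01, 0.01, 1, -0.1, -0.4, -0.1, 0.0, 0.01, 0.01, 1, -0.1, -0.4, -0.1, 0.02, 0.01, 0.01, 1, -0.1, -0.4, -0.1, 0.05, 0.01, 0.01, 1, -0.1, -0.4, -0.1, 0.07, 0.01, 0.01]
```

Request:
{"api": "move_arm", "payload": {
  "moves": [1,1.7,-0.4,0,-0.01,0,0,1,9.5,-0.4,0,0,0,0,1,20.5,-0.4,0,0.02,0,0,1,28.3,-0.4,0,0.05,0,0,1,30,-0.4,0,0.07,0,0]
}}

```text
clock: 13.55
ee_pos: [0.4817, 0.1642, 0.0507]
eef_rot: [0.082, 0.997, -0.002, -0.0]
wrist_force: [0.2, 0.0, -7.2]
width: 0.0215
```

```bash
python3 -c "
from ctl import *
for q,e in zip(S['knots'][-5:],[.058,.317,.683,.942,1]): q[1]-=EX[0]*.03*e; q[2]-=EX[1]*.03*e
save()"; python3 step.py 2 0 0.450 0.1697 0.07 -9.5 5 3
```

```text
scene t13.55 phi -0.0243 rho -0.0022 yaw -9.42 area 774 [25 37] pos [0.4817 0.1642 0.0507]
scene t13.60 phi -0.0197 rho -0.0019 yaw -9.42 area 788 [26 37] pos [0.4826 0.1642 0.0508]
scene t13.65 phi -0.0193 rho -0.0013 yaw -9.43 area 782 [26 37] pos [0.4839 0.1642 0.051 ]
est phi -0.0161 dphi 0.0397 d -0.024 (rho_eq 0.0005) res [1.0, -1.3, 0.2, 0.1, -1.2, 1.1]
plan rho [ 0.0002  0.0015  0.0019  0.0016  0.001   0.0003 -0.0003 -0.0005 -0.0003
  0.0004] phi [-0.016 -0.013 -0.011 -0.009 -0.008 -0.005 -0.003 -0.002 -0.001 -0.
 -0.    -0.   ]
[1, 2.2, -0.2, -1.2, -0.01, 0.02, 0.01, 1, 11.2, -0.2, -6.1, -0.02, 0.02, 0.01, 1, 24.0, -0.3, -13.1, -0.03, 0.02, 0.01, 1, 33.0, -0.3, -18.0, -0.02, 0.02, 0.01, 1, 35.1, -0.3, -19.1, -0.02, 0.02, 0.01]
```

Request:
{"api": "move_arm", "payload": {
  "moves": [1,2.2,-0.2,-1.2,-0.01,0,0,1,11.2,-0.2,-6.1,-0.02,0,0,1,24,-0.3,-13,-0.03,0,0,1,33,-0.3,-18,-0.02,0,0,1,35,-0.3,-19,-0.02,0,0]
}}

```text
clock: 14.2
ee_pos: [0.4476, 0.1699, 0.0706]
eef_rot: [0.082, 0.997, -0.001, 0.001]
wrist_force: [0.3, 0.1, -7.7]
width: 0.0217
```

```bash
python3 - <<'E'
s=open("ctl.py").read()
a=s.index("def rows("); b=s.index("def profile")
s=s[:a]+'''def rows(T,Y,rho):
    """T: nx3 positions, Y: yaw, rho -> relative rows, in blocks of 5 (a later block starts from the previous target)"""
    s=ctrl.sense(); out=[]; t=s["clock"]; b=s
    for i in range(len(T)):
        if i and i%5==0: print(out); out=[]; b=dict(ee_pos=np.array(T[i-1]),eef_rot=target(Y[i-1],rho[i-1]).as_quat())
        q=rel(T[i],target(Y[i],rho[i]),b); out+=[1]+(q[:3].round(1)+0).tolist()+(q[3:].round(2)+0).tolist()
        S["knots"].append([t+.1*(i+1),T[i][0],T[i][1],Y[i],rho[i]])
    save(); print(out)
'''+s[b:]
open("ctl.py","w").write(s)
E
python3 step.py 2 0 0.450 0.100 0.12 -9.5 10 3
```

```text
scene t14.20 phi -0.0010 rho 0.0006 yaw -9.39 area 814 [28 38] pos [0.4476 0.1699 0.0706]
scene t14.25 phi 0.0010 rho 0.0010 yaw -9.39 area 812 [28 38] pos [0.4485 0.1699 0.0706]
scene t14.30 phi 0.0048 rho 0.0014 yaw -9.40 area 812 [28 38] pos [0.4497 0.1699 0.0704]
est phi 0.0054 dphi 0.0391 d -0.008 (rho_eq 0.0002) res [1.3, -1.3, 0.0, -0.2, -1.3, 1.2, 0.9, 0.7, -1.3]
plan rho [ 0.0141  0.0236  0.0258  0.0216  0.0133  0.0037 -0.0052 -0.0117 -0.0152
 -0.0156 -0.0135 -0.0098 -0.0057 -0.0021  0.0005] phi [ 0.005  0.007  0.002 -0.009 -0.025 -0.043 -0.057 -0.063 -0.059 -0.045
 -0.026 -0.011 -0.002  0.001  0.001  0.001  0.001]
[1, 0.3, -0.8, -0.2, -0.12, 0.03, 0.01, 1, -0.2, -4.2, -2.6, -0.21, 0.03, 0.01, 1, -1.5, -11.4, -7.9, -0.23, 0.03, 0.02, 1, -3.3, -22.0, -15.6, -0.19, 0.03, 0.01, 1, -5.4, -34.6, -24.7, -0.11, 0.03, 0.01]
[1, -2.1, -12.4, -9.3, 0.09, 0.0, 0.0, 1, -3.9, -23.0, -17.1, 0.18, 0.0, 0.0, 1, -5.1, -30.1, -22.4, 0.24, 0.0, 0.0, 1, -5.7, -33.5, -24.9, 0.27, 0.0, 0.0, 1, -5.8, -34.1, -25.4, 0.28, 0.0, 0.0]
```

Request:
{"api": "move_arm", "payload": {
  "moves": [1,0.3,-0.8,-0.2,-0.12,0.03,0.01,1,-0.2,-4.2,-2.6,-0.21,0.03,0.01,1,-1.5,-11.4,-7.9,-0.23,0.03,0.02,1,-3.3,-22,-15.6,-0.19,0.03,0.01,1,-5.4,-34.6,-24.7,-0.11,0.03,0.01]
}}

```text
clock: 14.85
ee_pos: [0.4499, 0.1336, 0.0956]
eef_rot: [0.083, 0.997, 0.005, 0.002]
wrist_force: [0.3, -0.1, -7.5]
width: 0.0218
```

Request:
{"api": "move_arm", "payload": {
  "moves": [1,-2.1,-12.4,-9.3,0.09,0,0,1,-3.9,-23,-17.1,0.18,0,0,1,-5.1,-30.1,-22.4,0.24,0,0,1,-5.7,-33.5,-24.9,0.27,0,0,1,-5.8,-34.1,-25.4,0.28,0,0]
}}

```text
clock: 15.35
ee_pos: [0.45, 0.0985, 0.121]
eef_rot: [0.083, 0.997, -0.01, 0.001]
wrist_force: [-0.8, 0.9, -7.0]
width: 0.0212
```

```bash
python3 step.py 2 0 - - - - 5 3
```

```text
scene t15.35 phi -0.0671 rho -0.0170 yaw -9.52 area 884 [29 40] pos [0.45   0.0985 0.121 ]
scene t15.40 phi -0.0633 rho -0.0170 yaw -9.51 area 883 [28 40] pos [0.4499 0.0987 0.1208]
scene t15.45 phi -0.0618 rho -0.0169 yaw -9.49 area 878 [27 40] pos [0.4497 0.0989 0.1206]
est phi -0.0624 dphi -0.0336 d -0.037 (rho_eq 0.0008) res [-0.4, -1.1, 1.8, 1.0, 0.4, -2.0, -0.1, -0.0, 0.2]
plan rho [ 0.0078  0.0251  0.0306  0.0264  0.0164  0.0047 -0.0053 -0.0107 -0.0094
 -0.0017] phi [-0.062 -0.072 -0.083 -0.086 -0.078 -0.063 -0.043 -0.025 -0.011 -0.004
 -0.002 -0.001]
[1, -0.3, 1.0, 0.4, -0.24, -0.01, 0.0, 1, -0.3, 1.0, 0.4, -0.4, -0.01, 0.0, 1, -0.3, 1.0, 0.4, -0.45, -0.01, 0.0, 1, -0.3, 1.0, 0.4, -0.41, -0.01, 0.0, 1, -0.3, 1.0, 0.4, -0.32, -0.01, 0.0]
```

Request:
{"api": "move_arm", "payload": {
  "moves": [1,-0.3,1,0.4,-0.24,0,0,1,-0.3,1,0.4,-0.4,0,0,1,-0.3,1,0.4,-0.45,0,0,1,-0.3,1,0.4,-0.41,0,0,1,-0.3,1,0.4,-0.32,0,0]
}}

```text
clock: 16.0
ee_pos: [0.4499, 0.1, 0.1198]
eef_rot: [0.082, 0.997, 0.007, 0.001]
wrist_force: [0.3, 0.2, -7.3]
width: 0.0215
```

```bash
sed -i 's/(o\[::10,1\]-goal)\*3/(o[::10,1]-goal)*8/' ctl.py; python3 step.py 2 0 0.450 0.030 0.17 -9.5 10 3
```

```text
scene t16.00 phi -0.0750 rho 0.0157 yaw -9.48 area 890 [30 40] pos [0.4499 0.1    0.1198]
scene t16.05 phi -0.0682 rho 0.0155 yaw -9.46 area 886 [29 40] pos [0.45   0.1003 0.1199]
scene t16.10 phi -0.0606 rho 0.0161 yaw -9.43 area 887 [28 40] pos [0.4501 0.1004 0.12  ]
est phi -0.0521 dphi 0.1740 d -0.064 (rho_eq 0.0015) res [0.5, 0.6, -1.3, 0.4, -0.0, -0.3, -0.3, 0.1, 0.2]
plan rho [ 0.0282  0.0324  0.0272  0.0153  0.0008 -0.0125 -0.0218 -0.0256 -0.0241
 -0.0184 -0.011  -0.0038  0.0012  0.0033  0.0024] phi [-0.052 -0.036 -0.022 -0.013 -0.01  -0.011 -0.015 -0.017 -0.015 -0.008
  0.001  0.006  0.006  0.003  0.001  0.001  0.   ]
[1, -0.1, -0.9, -0.5, -0.11, -0.01, 0.01, 1, -0.7, -4.3, -3.0, -0.15, -0.01, 0.01, 1, -1.9, -11.5, -8.4, -0.1, -0.01, 0.01, 1, -3.7, -22.0, -16.2, 0.01, -0.01, 0.01, 1, -5.8, -34.5, -25.5, 0.15, -0.01, 0.01]
[1, -2.1, -12.6, -9.1, 0.13, 0.0, 0.0, 1, -3.9, -23.3, -16.8, 0.22, 0.0, 0.0, 1, -5.2, -30.6, -22.1, 0.25, 0.0, 0.0, 1, -5.7, -34.0, -24.5, 0.24, 0.0, 0.0, 1, -5.8, -34.6, -24.9, 0.18, 0.0, 0.0]
```

Request:
{"api": "move_arm", "payload": {
  "moves": [1,-0.1,-0.9,-0.5,-0.11,0,0,1,-0.7,-4.3,-3,-0.15,0,0,1,-1.9,-11.5,-8.4,-0.1,0,0,1,-3.7,-22,-16.2,0.01,0,0,1,-5.8,-34.5,-25.5,0.15,0,0]
}}

```text
clock: 16.65
ee_pos: [0.4499, 0.0639, 0.1457]
eef_rot: [0.082, 0.997, -0.001, 0.001]
wrist_force: [0.1, -0.2, -7.2]
width: 0.0218
```

Request:
{"api": "move_arm", "payload": {
  "moves": [1,-2.1,-12.6,-9.1,0.13,0,0,1,-3.9,-23.3,-16.8,0.22,0,0,1,-5.2,-30.6,-22.1,0.25,0,0,1,-5.7,-34,-24.5,0.22,0,0,1,-5.8,-34.6,-24.9,0.12,0,0]
}}

```text
clock: 17.15
ee_pos: [0.4501, 0.0286, 0.171]
eef_rot: [0.082, 0.997, -0.007, 0.0]
wrist_force: [0.8, 0.0, -7.9]
width: 0.0219
```

```bash
python3 - <<'E'
s=open("ctl.py").read()
s=s.replace("tk=now+.1*np.arange(1,N+1);","tk=now+.1*np.arange(1,N+1); tk[n:]+=.15;")
s=s.replace('''r[i]] for i in range(N)]''','''r[i]] for i in range(n)]+[[tk[n-1]+.15,*T[-1][:2],Y[-1],r[n-1]]]+[[tk[i],*T[-1][:2],Y[-1],r[i]] for i in range(n,N)]''').replace("T[min(i,n-1)]","T[i]").replace("Y[min(i,n-1)]","Y[i]")
open("ctl.py","w").write(s)
from ctl import *
S["knots"][-2][4]=-.0222; S["knots"][-1][4]=-.0118; save()
E
python3 step.py 2 0 - - - - 5 3
```

```text
scene t17.15 phi -0.1101 rho -0.0125 yaw -9.47 area 963 [29 41] pos [0.4501 0.0286 0.171 ]
scene t17.20 phi -0.1160 rho -0.0122 yaw -9.47 area 968 [28 42] pos [0.4498 0.0286 0.1707]
scene t17.25 phi -0.1219 rho -0.0127 yaw -9.48 area 958 [28 41] pos [0.4496 0.0288 0.1705]
est phi -0.1364 dphi -0.2601 d -0.145 (rho_eq 0.0033) res [-0.6, 0.2, 0.9, 0.3, -0.4, -1.5, 2.3, 0.8, -2.5]
plan rho [ 0.0585  0.0873  0.0713  0.0339 -0.0016 -0.0157 -0.016  -0.0092 -0.0011
  0.0047] phi [-0.136 -0.173 -0.192 -0.178 -0.14  -0.094 -0.059 -0.03  -0.008  0.003
  0.005  0.004  0.002]
[1, -0.3, 1.1, 0.4, -0.68, -0.02, 0.01, 1, -0.3, 1.1, 0.4, -0.96, -0.02, 0.01, 1, -0.3, 1.1, 0.4, -0.8, -0.02, 0.01, 1, -0.3, 1.1, 0.4, -0.45, -0.02, 0.01, 1, -0.3, 1.1, 0.4, -0.11, -0.02, 0.01]
```

Request:
{"api": "move_arm", "payload": {
  "moves": [1,0,1,0,-0.6,0,0,1,0,1,0,-0.84,0,0,1,0,1,0,-0.7,0,0,1,0,1,0,-0.4,0,0,1,0,1,0,-0.11,0,0]
}}

```text
clock: 17.8
ee_pos: [0.4495, 0.0301, 0.1702]
eef_rot: [0.082, 0.997, -0.003, -0.0]
wrist_force: [0.0, -0.6, -6.9]
width: 0.0218
```

```bash
python3 -c "
from ctl import *
for q,r in zip(S['knots'][-5:],[-.0127+.1047*a for a in (.6,.84,.7,.4,.11)]): q[4]=r
save()"; python3 step.py 1.5 0 - - - - 5 3
```

```text
scene t17.80 phi -0.0664 rho -0.0036 yaw -9.48 area 965 [27 42] pos [0.4495 0.0301 0.1702]
scene t17.85 phi -0.0448 rho -0.0038 yaw -9.43 area 945 [26 41] pos [0.4496 0.0308 0.1702]
scene t17.90 phi -0.0292 rho -0.0021 yaw -9.36 area 959 [27 42] pos [0.4496 0.031  0.1702]
est phi -0.0101 dphi 0.3454 d 0.001 (rho_eq -0.0000) res [-1.2, 0.6, 0.9, -0.4, -1.4, 1.5]
plan rho [-0.027  -0.0381 -0.0321 -0.0171 -0.0021  0.0052  0.0069  0.0052  0.0023
 -0.0004] phi [-0.01   0.025  0.048  0.054  0.047  0.035  0.024  0.014  0.005 -0.
 -0.002 -0.001 -0.001]
[1, -0.6, -0.7, 0.2, 0.24, -0.02, 0.02, 1, -0.6, -0.7, 0.2, 0.35, -0.02, 0.02, 1, -0.6, -0.7, 0.2, 0.29, -0.02, 0.02, 1, -0.6, -0.7, 0.2, 0.15, -0.02, 0.02, 1, -0.6, -0.7, 0.2, 0.01, -0.02, 0.02]
```

Request:
{"api": "move_arm", "payload": {
  "moves": [1,-0.6,-0.7,0.2,0.24,0,0.02,1,-0.6,-0.7,0.2,0.35,0,0.02,1,-0.6,-0.7,0.2,0.29,0,0.02,1,-0.6,-0.7,0.2,0.15,0,0.02,1,-0.6,-0.7,0.2,0.01,0,0.02]
}}

```text
clock: 18.45
ee_pos: [0.45, 0.0299, 0.17]
eef_rot: [0.082, 0.997, -0.002, -0.0]
wrist_force: [-0.6, -0.5, -7.0]
width: 0.0219
```

```bash
python3 step.py 1.5 0 - - - - 10 3
```

```text
scene t18.45 phi -0.0293 rho -0.0012 yaw -9.48 area 952 [26 41] pos [0.45   0.0299 0.17  ]
scene t18.50 phi -0.0428 rho -0.0011 yaw -9.51 area 958 [27 42] pos [0.45   0.0296 0.17  ]
scene t18.55 phi -0.0549 rho -0.0020 yaw -9.55 area 968 [27 42] pos [0.45   0.0294 0.17  ]
est phi -0.0731 dphi -0.3280 d -0.164 (rho_eq 0.0038) res [-3.4, 1.1, 3.6, 1.0, -2.2, -1.8, 2.4, 1.0, -2.1]
plan rho [ 0.0485  0.0702  0.0609  0.0363  0.0112 -0.0063 -0.0141 -0.0136 -0.0082
 -0.0014  0.0033  0.0057  0.0062  0.0053  0.0038] phi [-0.073 -0.111 -0.134 -0.13  -0.105 -0.071 -0.037 -0.012  0.003  0.01
  0.011  0.01   0.008  0.004  0.001 -0.    -0.    -0.   ]
[1, 0.1, 0.5, 0.0, -0.49, -0.02, -0.01, 1, 0.1, 0.5, 0.0, -0.69, -0.02, -0.01, 1, 0.1, 0.5, 0.0, -0.6, -0.02, -0.01, 1, 0.1, 0.5, 0.0, -0.37, -0.02, -0.01, 1, 0.1, 0.5, 0.0, -0.13, -0.02, -0.01]
[1, 0.0, 0.0, 0.0, 0.17, 0.0, 0.0, 1, 0.0, 0.0, 0.0, 0.24, 0.0, 0.0, 1, 0.0, 0.0, 0.0, 0.24, 0.0, 0.0, 1, 0.0, 0.0, 0.0, 0.19, 0.0, 0.0, 1, 0.0, 0.0, 0.0, 0.12, 0.0, 0.0]
```

```bash
sed -i 's/^I,mgl,k,c,ml=.*/I,mgl,k,c,ml=.0112,.5386,.49,.006,.0549; HL=.034/; s/-\.034\*rho\[:,None\]/-HL*rho[:,None]/' ctl.py; cat > fit.py <<'E'
import ctl
from ctl import *
M=np.array(S["meas"]); K=np.array(S["knots"][:-10])
e=[(12.88,14.32),(14.18,15.47),(15.33,16.12),(15.98,17.27),(17.13,17.92),(17.78,18.57)]
W=[M[(M[:,0]>a)&(M[:,0]<b)] for a,b in e]
pri=np.array([0,1,.0486,.034,1,.04]); 
def setp(q): ctl.k=.49*q[1]; ctl.mgl=ctl.k+q[2]; ctl.HL=q[3]; ctl.ml=.0549*q[4]; ctl.TAU=max(q[5],.021)
def f(q):
    setp(q); res=[]
    for i,w in enumerate(W):
        kk=K[(K[:,0]>w[0,0]-1)&(K[:,0]<w[-1,0]+.3)]
        o=sim(kk,w[0,0],q[6+2*i:8+2*i],q[0],w[-1,0]+.02); res.append((np.interp(w[:,0],o[:,0],o[:,1])-w[:,1])/.0025)
    return np.r_[np.concatenate(res),(q[:6]-pri)/SD]
x0=np.r_[pri,np.ravel([[w[0,1],0] for w in W])]
for SD in(np.array([.2,1e-4,1e-5,1e-5,1e-4,1e-5]),np.array([.2,.2,.02,1e-5,.2,1e-5]),np.array([.2,.2,.02,.03,.2,.02])):
    r=least_squares(f,x0,diff_step=1e-4); n=sum(map(len,W)); print("d %.3f ks %.3f dk %.3f h %.3f mls %.2f tau %.3f"%tuple(r.x[:6]),"cost %.1f"%r.cost,(f(r.x)[:n]*2.5).round(1).tolist())
E
python3 fit.py
```

```text
d -0.019 ks 1.000 dk 0.049 h 0.034 mls 1.00 tau 0.040 cost 7.4 [0.8, -1.5, 0.0, 0.9, -0.2, 2.3, 0.8, 0.4, -1.8, 1.5, 0.4, -2.3, -0.4, -0.1, 0.5, 1.0, -0.2, -1.1, -0.9, 0.1, 0.8, 3.4, -0.3, -4.0, -0.1, 0.6, -0.3, -1.5, 0.7, 1.2, -0.2, -1.4, 1.2, 4.0, -1.7, -3.4, 0.4, 0.6, -0.4]
d 0.006 ks 1.061 dk 0.059 h 0.034 mls 1.16 tau 0.040 cost 5.7 [0.5, -1.3, 0.4, 0.7, -0.5, 1.9, 0.6, 0.5, -1.4, 0.4, 0.5, -1.1, -1.6, -0.1, 1.4, 0.4, -0.1, -0.4, -1.0, 0.0, 0.8, 1.9, -0.1, -2.3, -0.6, 0.6, 0.0, -2.1, 0.8, 1.9, -0.3, -1.4, 1.2, 3.6, -1.6, -3.0, 0.8, 0.6, -0.8]
d 0.014 ks 1.094 dk 0.062 h 0.036 mls 1.19 tau 0.027 cost 4.9 [0.7, -1.4, 0.3, 0.8, -0.6, 1.7, 0.5, 0.5, -1.2, 0.3, 0.5, -1.0, -1.2, 0.0, 1.0, 0.8, 0.0, -1.0, -1.1, -0.0, 1.0, 1.6, -0.1, -1.9, -0.4, 0.8, -0.3, -1.3, 0.9, 0.7, 0.8, -1.4, 0.5, 3.3, -1.7, -2.5, 0.3, 0.7, -0.5]
```

```bash
sed -i 's/^I,mgl,k,c,ml=.*/I,k,c,ml=.0112,.525,.006,.064; mgl=k+.060; HL=.034/; s/TAU=.04/TAU=.03/; s#q\[2\]/.15#q[2]/.06#; s/-goal)\*8/-goal)*5/' ctl.py; python3 - <<'E'
from ctl import *
S["knots"]=S["knots"][:-10]; kx=S["knots"][-1]
st,d=estimate(17.1); st,d=estimate(17.75); T,Y=profile([kx[1],kx[2],.17],kx[3],5); r=plan(st,d,T,Y,0,5); rows(T,Y,r)
E
```

```text
est phi -0.0715 dphi -0.3126 d -0.085 (rho_eq 0.0018) res [-2.4, 1.3, 2.5, 0.5, -2.9, -2.5, 1.7, 1.1, -1.2]
est phi -0.0698 dphi -0.2889 d -0.010 (rho_eq 0.0002) res [3.3, -1.6, -2.4, 0.5, 0.6, -0.7]
plan rho [ 0.0331  0.0509  0.0471  0.0298  0.0095 -0.004  -0.0106 -0.0111 -0.0071
 -0.0005] phi [-0.07  -0.103 -0.124 -0.124 -0.107 -0.083 -0.062 -0.04  -0.02  -0.007
 -0.     0.001  0.   ]
[1, 0.1, 0.5, 0.0, -0.34, -0.02, -0.01, 1, 0.1, 0.5, 0.0, -0.51, -0.02, -0.01, 1, 0.1, 0.5, 0.0, -0.47, -0.02, -0.01, 1, 0.1, 0.5, 0.0, -0.31, -0.02, -0.01, 1, 0.1, 0.5, 0.0, -0.11, -0.02, -0.01]
```

Request:
{"api": "move_arm", "payload": {
  "moves": [1,0,0.5,0,-0.34,0,0,1,0,0.5,0,-0.51,0,0,1,0,0.5,0,-0.47,0,0,1,0,0.5,0,-0.31,0,0,1,0,0.5,0,-0.11,0,0]
}}

```text
clock: 19.1
ee_pos: [0.4501, 0.0299, 0.17]
eef_rot: [0.083, 0.997, 0.003, 0.0]
wrist_force: [0.9, -0.2, -7.5]
width: 0.0218
```

```bash
python3 step.py 1.5 0 - - - - 5 3
```

```text
scene t19.10 phi -0.0415 rho 0.0076 yaw -9.59 area 950 [26 42] pos [0.4501 0.0299 0.17  ]
scene t19.15 phi -0.0254 rho 0.0074 yaw -9.54 area 971 [27 42] pos [0.4501 0.0304 0.1701]
scene t19.20 phi -0.0077 rho 0.0086 yaw -9.49 area 960 [26 42] pos [0.4501 0.0306 0.17  ]
est phi 0.0098 dphi 0.3663 d 0.096 (rho_eq -0.0020) res [4.3, -2.1, -4.1, 0.6, 2.2, 2.6, -0.9, 0.0, -0.5]
plan rho [-0.0251 -0.0453 -0.0453 -0.0319 -0.0141 -0.0009  0.0064  0.008   0.0049
 -0.0012] phi [ 0.01   0.051  0.082  0.093  0.086  0.071  0.056  0.038  0.02   0.007
  0.001 -0.    -0.   ]
[1, 0.0, -0.6, 0.0, 0.33, -0.02, 0.0, 1, 0.0, -0.6, 0.0, 0.52, -0.02, 0.0, 1, 0.0, -0.6, 0.0, 0.52, -0.02, 0.0, 1, 0.0, -0.6, 0.0, 0.39, -0.02, 0.0, 1, 0.0, -0.6, 0.0, 0.22, -0.02, 0.0]
```

Request:
{"api": "move_arm", "payload": {
  "moves": [1,0,-0.6,0,0.33,0,0,1,0,-0.6,0,0.5,0,0,1,0,-0.6,0,0.5,0,0,1,0,-0.6,0,0.36,0,0,1,0,-0.6,0,0.2,0,0]
}}

```text
clock: 19.75
ee_pos: [0.45, 0.03, 0.17]
eef_rot: [0.082, 0.997, -0.006, -0.0]
wrist_force: [0.6, -0.3, -7.7]
width: 0.0216
```

```bash
sed -i 's/tk\[n:\]+=.15/tk[n:]+=.25/; s/tk\[n-1\]+.15/tk[n-1]+.25/' ctl.py; python3 -c "
from ctl import *
for q,r in zip(S['knots'][-5:],[.0086-.1047*a for a in (.33,.5,.5,.36,.2)]): q[4]=r
save()"; python3 step.py 0.9 0 - - - - 5 5
```

```text
scene t19.75 phi 0.0118 rho -0.0105 yaw -9.46 area 949 [26 42] pos [0.45 0.03 0.17]
scene t19.80 phi -0.0039 rho -0.0103 yaw -9.50 area 961 [27 42] pos [0.4499 0.0296 0.17  ]
scene t19.85 phi -0.0191 rho -0.0113 yaw -9.55 area 960 [27 41] pos [0.45   0.0294 0.17  ]
scene t19.90 phi -0.0330 rho -0.0117 yaw -9.55 area 947 [26 41] pos [0.45   0.0294 0.17  ]
scene t19.95 phi -0.0494 rho -0.0118 yaw -9.54 area 958 [27 42] pos [0.45   0.0295 0.17  ]
est phi -0.0714 dphi -0.4058 d 0.012 (rho_eq -0.0003) res [2.7, 0.2, -4.0, 0.9, 2.0, 1.8, -0.9, -2.4]
plan rho [ 0.0387  0.066   0.0621  0.0382  0.0096 -0.0066 -0.0131 -0.0124 -0.0074
 -0.0005] phi [-0.071 -0.12  -0.152 -0.157 -0.138 -0.109 -0.085 -0.063 -0.04  -0.018
 -0.005  0.001  0.002  0.001]
[1, 0.1, 0.4, 0.0, -0.48, -0.02, 0.0, 1, 0.1, 0.4, 0.0, -0.74, -0.02, 0.0, 1, 0.1, 0.4, 0.0, -0.71, -0.02, 0.0, 1, 0.1, 0.4, 0.0, -0.48, -0.02, 0.0, 1, 0.1, 0.4, 0.0, -0.21, -0.02, 0.0]
```

```bash
cat > fit.py <<'E'
import ctl
from ctl import *
S["knots"]=S["knots"][:-5]; save()
M=np.array(S["meas"]); K=np.array(S["knots"])
e=[(12.88,14.32),(14.18,15.47),(15.33,16.12),(15.98,17.27),(17.13,17.92),(17.78,18.57),(18.43,19.22),(19.08,19.97)]
W=[M[(M[:,0]>a)&(M[:,0]<b)] for a,b in e]
pri=np.array([0,1,.0486,.034,1,.03,.006])
def setp(q): ctl.k=.49*q[1]; ctl.mgl=ctl.k+q[2]; ctl.HL=q[3]; ctl.ml=.0549*q[4]; ctl.TAU=max(q[5],.0201); ctl.c=q[6]
def f(q):
    setp(q); res=[]
    for i,w in enumerate(W):
        kk=K[(K[:,0]>w[0,0]-1)&(K[:,0]<w[-1,0]+.3)]
        o=sim(kk,w[0,0],q[7+2*i:9+2*i],q[0],w[-1,0]+.02); res.append((np.interp(w[:,0],o[:,0],o[:,1])-w[:,1])/.0025)
    return np.r_[np.concatenate(res),(q[:7]-pri)/SD]
x0=np.r_[pri,np.ravel([[w[0,1],0] for w in W])]
for SD in(np.array([.2,.25,.02,1e-5,.25,.02,1e-5]),np.array([.2,.25,.02,1e-5,.25,.02,.008]),np.array([.2,.25,.02,.05,.25,.03,.008])):
    r=least_squares(f,x0,diff_step=1e-4); n=sum(map(len,W)); print("d %.3f ks %.3f dk %.3f h %.3f mls %.2f tau %.3f c %.4f"%tuple(r.x[:7]),"cost %.1f"%r.cost,(f(r.x)[n+7-7-14:n]*2.5).round(1).tolist())
    st,d=estimate(19.05); kx=S["knots"][-1]; T,Y=profile([kx[1],kx[2],.17],kx[3],5); p=plan(st,d,T,Y,0,5)
rows(T,Y,p)
E
python3 fit.py
```

```text
d 0.016 ks 1.112 dk 0.061 h 0.034 mls 1.22 tau 0.020 c 0.0060 cost 7.8 [-1.6, 0.8, 1.4, 0.5, 0.4, -1.0, 1.9, -0.0, -3.2, 1.2, 2.3, 2.0, -1.0, -2.8]
est phi -0.0721 dphi -0.4117 d 0.021 (rho_eq -0.0004) res [2.1, 0.1, -3.2, 1.1, 2.2, 1.9, -1.0, -2.7]
plan rho [ 0.0374  0.0625  0.0577  0.0346  0.0077 -0.007  -0.0123 -0.0113 -0.0065
 -0.0005] phi [-0.072 -0.12  -0.148 -0.149 -0.128 -0.099 -0.076 -0.055 -0.033 -0.014
 -0.003  0.002  0.002  0.001]
d 0.049 ks 1.157 dk 0.069 h 0.034 mls 1.26 tau 0.028 c 0.0099 cost 6.4 [-0.8, 0.5, 0.4, 0.6, 0.6, -1.1, 1.4, 0.3, -2.5, 0.0, 1.3, 1.5, -0.6, -1.4]
est phi -0.0708 dphi -0.3968 d 0.020 (rho_eq -0.0004) res [1.1, 0.4, -2.0, 0.8, 1.7, 1.6, -0.9, -2.1]
plan rho [ 0.0353  0.0607  0.0572  0.0354  0.0094 -0.0051 -0.0108 -0.0102 -0.006
 -0.0004] phi [-0.071 -0.117 -0.146 -0.147 -0.126 -0.097 -0.075 -0.054 -0.033 -0.014
 -0.003  0.002  0.002  0.001]
d 0.048 ks 1.157 dk 0.069 h 0.031 mls 1.26 tau 0.027 c 0.0097 cost 6.4 [-0.8, 0.5, 0.4, 0.6, 0.6, -1.1, 1.4, 0.3, -2.5, 0.0, 1.3, 1.5, -0.7, -1.4]
est phi -0.0708 dphi -0.3976 d 0.020 (rho_eq -0.0004) res [1.1, 0.4, -2.0, 0.7, 1.8, 1.6, -0.9, -2.1]
plan rho [ 0.0353  0.0607  0.0572  0.0354  0.0094 -0.0051 -0.0108 -0.0102 -0.006
 -0.0004] phi [-0.071 -0.117 -0.145 -0.146 -0.125 -0.097 -0.074 -0.054 -0.033 -0.014
 -0.003  0.002  0.002  0.001]
[1, 0.1, 0.4, 0.0, -0.45, -0.02, 0.0, 1, 0.1, 0.4, 0.0, -0.69, -0.02, 0.0, 1, 0.1, 0.4, 0.0, -0.66, -0.02, 0.0, 1, 0.1, 0.4, 0.0, -0.45, -0.02, 0.0, 1, 0.1, 0.4, 0.0, -0.2, -0.02, 0.0]
```

Request:
{"api": "move_arm", "payload": {
  "moves": [1,0,0.4,0,-0.42,0,0,1,0,0.4,0,-0.63,0,0,1,0,0.4,0,-0.6,0,0,1,0,0.4,0,-0.4,0,0,1,0,0.4,0,-0.18,0,0]
}}

```text
clock: 20.5
ee_pos: [0.45, 0.0297, 0.1701]
eef_rot: [0.083, 0.997, 0.002, 0.0]
wrist_force: [0.3, 0.4, -6.9]
width: 0.0215
```

```bash
sed -i 's/^I,k,c,ml=.*/I,k,c,ml=.0112,.567,.010,.069; mgl=k+.069; HL=.032/; s#q\[2\]/.06#(q[2]-.03)/.06#; s#/\.004,#/.0025,#; s#\]\*4)#]*2.5)#' ctl.py; python3 -c "
from ctl import *
for q,r in zip(S['knots'][-5:],[-.0118+.1047*a for a in (.42,.63,.6,.4,.18)]): q[4]=r
save()"; python3 step.py 0.5 0 - - - - 5 4 | tee /tmp/o
```

```text
scene t20.50 phi -0.1140 rho 0.0054 yaw -9.56 area 963 [29 41] pos [0.45   0.0297 0.1701]
scene t20.55 phi -0.1036 rho 0.0052 yaw -9.52 area 961 [29 41] pos [0.4501 0.0303 0.1701]
scene t20.60 phi -0.0989 rho 0.0065 yaw -9.46 area 963 [28 41] pos [0.4501 0.0305 0.1701]
scene t20.65 phi -0.0936 rho 0.0069 yaw -9.46 area 964 [28 42] pos [0.45   0.0304 0.17  ]
est phi -0.0884 dphi 0.0919 d 0.029 (rho_eq -0.0006) res [1.1, -1.6, 0.1, 0.4]
plan rho [ 0.0149  0.0163  0.0116  0.0043 -0.002  -0.004  -0.0037 -0.0024 -0.0011
 -0.0003] phi [-0.088 -0.081 -0.07  -0.056 -0.04  -0.026 -0.016 -0.009 -0.004 -0.
  0.001  0.001  0.001  0.   ]
[1, 0.0, -0.3, 0.0, -0.07, -0.02, 0.0, 1, 0.0, -0.3, 0.0, -0.09, -0.02, 0.0, 1, 0.0, -0.3, 0.0, -0.04, -0.02, 0.0, 1, 0.0, -0.3, 0.0, 0.03, -0.02, 0.0, 1, 0.0, -0.3, 0.0, 0.09, -0.02, 0.0]
```

Request:
{"api": "move_arm", "payload": {
  "moves": [1,0,-0.3,0,-0.07,0,0,1,0,-0.3,0,-0.09,0,0,1,0,-0.3,0,-0.04,0,0,1,0,-0.3,0,0.03,0,0,1,0,-0.3,0,0.09,0,0]
}}

```text
clock: 21.2
ee_pos: [0.45, 0.03, 0.17]
eef_rot: [0.083, 0.997, -0.002, -0.0]
wrist_force: [-0.8, 0.5, -6.8]
width: 0.0218
```

```bash
python3 step.py 1.3 0 - - - - 5 4
```

```text
scene t21.20 phi -0.0320 rho -0.0028 yaw -9.50 area 952 [26 41] pos [0.45 0.03 0.17]
scene t21.25 phi -0.0284 rho -0.0029 yaw -9.48 area 952 [26 41] pos [0.45   0.0301 0.17  ]
scene t21.30 phi -0.0237 rho -0.0025 yaw -9.46 area 971 [27 42] pos [0.45   0.0302 0.17  ]
scene t21.35 phi -0.0197 rho -0.0024 yaw -9.46 area 971 [27 42] pos [0.45   0.0302 0.17  ]
est phi -0.0181 dphi 0.0437 d 0.028 (rho_eq -0.0006) res [1.5, -1.5, -0.1, -0.2, 0.0, 1.0, 0.1, -0.9]
plan rho [ 0.0003  0.0014  0.0012  0.0003 -0.0007 -0.0011 -0.0011 -0.0009 -0.0007
 -0.0005] phi [-0.018 -0.015 -0.013 -0.01  -0.007 -0.005 -0.003 -0.002 -0.001 -0.
  0.     0.     0.     0.   ]
[1, 0.0, -0.1, 0.0, -0.02, -0.02, 0.01, 1, 0.0, -0.1, 0.0, -0.04, -0.02, 0.01, 1, 0.0, -0.1, 0.0, -0.03, -0.02, 0.01, 1, 0.0, -0.1, 0.0, -0.02, -0.02, 0.01, 1, 0.0, -0.1, 0.0, -0.02, -0.02, 0.01]
```

Request:
{"api": "move_arm", "payload": {
  "moves": [1,0,-0.1,0,-0.02,0,0,1,0,-0.1,0,-0.04,0,0,1,0,-0.1,0,-0.03,0,0,1,0,-0.1,0,-0.02,0,0,1,0,-0.1,0,-0.02,0,0]
}}

```text
clock: 21.9
ee_pos: [0.45, 0.03, 0.17]
eef_rot: [0.082, 0.997, -0.001, -0.0]
wrist_force: [-0.3, 0.6, -8.1]
width: 0.0214
```

Request:
{"api": "move_arm", "payload": {
  "moves": [1,0,0,0,0,0,0,1,0,0,0,0,0,0]
}}

```text
clock: 22.1
ee_pos: [0.45, 0.03, 0.17]
eef_rot: [0.082, 0.997, -0.001, -0.0]
wrist_force: [-0.6, 0.5, -7.0]
width: 0.0215
```

```bash
python3 step.py 1.3 0 - - - - 8 4
```

```text
scene t22.10 phi 0.0020 rho -0.0003 yaw -9.47 area 950 [27 42] pos [0.45 0.03 0.17]
scene t22.15 phi 0.0044 rho -0.0002 yaw -9.47 area 957 [27 42] pos [0.45 0.03 0.17]
scene t22.20 phi 0.0045 rho -0.0003 yaw -9.47 area 958 [27 42] pos [0.45 0.03 0.17]
scene t22.25 phi 0.0054 rho -0.0003 yaw -9.47 area 959 [27 42] pos [0.45 0.03 0.17]
est phi 0.0066 dphi 0.0209 d 0.027 (rho_eq -0.0005) res [-0.5, 0.8, 0.2, -0.6, 0.5, -0.8, 0.1, 0.2]
plan rho [-0.0031 -0.0044 -0.0042 -0.0031 -0.0019 -0.0008 -0.0001  0.0001 -0.0001
 -0.0004 -0.0006 -0.0007 -0.0006] phi [ 0.007  0.009  0.01   0.01   0.008  0.006  0.004  0.002  0.001 -0.
 -0.001 -0.001 -0.001 -0.    -0.    -0.    -0.   ]
[1, 0.0, 0.0, 0.0, 0.03, -0.02, 0.01, 1, 0.0, 0.0, 0.0, 0.04, -0.02, 0.01, 1, 0.0, 0.0, 0.0, 0.04, -0.02, 0.01, 1, 0.0, 0.0, 0.0, 0.03, -0.02, 0.01, 1, 0.0, 0.0, 0.0, 0.02, -0.02, 0.01]
[1, 0.0, 0.0, 0.0, -0.01, 0.0, 0.0, 1, 0.0, 0.0, 0.0, -0.02, 0.0, 0.0, 1, 0.0, 0.0, 0.0, -0.02, 0.0, 0.0]
```

Request:
{"api": "move_arm", "payload": {
  "moves": [1,0,0,0,0.03,0,0,1,0,0,0,0.04,0,0,1,0,0,0,0.04,0,0,1,0,0,0,0.03,0,0,1,0,0,0,0.02,0,0]
}}

```text
clock: 22.8
ee_pos: [0.45, 0.0301, 0.17]
eef_rot: [0.082, 0.997, -0.002, -0.0]
wrist_force: [0.1, 0.2, -7.2]
width: 0.0214
```

Request:
{"api": "move_arm", "payload": {
  "moves": [1,0,0,0,-0.01,0,0,1,0,0,0,-0.02,0,0,1,0,0,0,-0.02,0,0,1,0,0,0,-0.02,0,0,1,0,0,0,-0.02,0,0]
}}

```text
clock: 23.3
ee_pos: [0.45, 0.03, 0.17]
eef_rot: [0.082, 0.997, -0.001, -0.0]
wrist_force: [0.5, -0.6, -7.4]
width: 0.0216
```

```bash
python3 step.py 1.3 0 - - - - 10 4
```

```text
scene t23.30 phi -0.0233 rho -0.0002 yaw -9.47 area 965 [27 42] pos [0.45 0.03 0.17]
scene t23.35 phi -0.0263 rho -0.0002 yaw -9.47 area 961 [26 42] pos [0.45 0.03 0.17]
scene t23.40 phi -0.0290 rho -0.0002 yaw -9.47 area 951 [26 41] pos [0.45 0.03 0.17]
scene t23.45 phi -0.0318 rho -0.0002 yaw -9.46 area 953 [26 42] pos [0.45   0.0301 0.17  ]
est phi -0.0353 dphi -0.0687 d 0.028 (rho_eq -0.0006) res [0.2, -0.3, -0.2, 0.3, 0.1, -0.2]
plan rho [ 0.0108  0.0161  0.0151  0.0105  0.0049  0.0002 -0.0027 -0.0038 -0.0035
 -0.0024 -0.0012 -0.0004  0.     -0.0001 -0.0005] phi [-0.035 -0.043 -0.047 -0.045 -0.037 -0.027 -0.017 -0.008 -0.002  0.001
  0.003  0.003  0.003  0.003  0.002  0.001  0.     0.     0.   ]
[1, -0.1, 0.0, 0.0, -0.1, -0.02, 0.01, 1, -0.1, 0.0, 0.0, -0.16, -0.02, 0.01, 1, -0.1, 0.0, 0.0, -0.15, -0.02, 0.01, 1, -0.1, 0.0, 0.0, -0.1, -0.02, 0.01, 1, -0.1, 0.0, 0.0, -0.05, -0.02, 0.01]
[1, 0.0, 0.0, 0.0, 0.04, 0.0, 0.0, 1, 0.0, 0.0, 0.0, 0.07, 0.0, 0.0, 1, 0.0, 0.0, 0.0, 0.08, 0.0, 0.0, 1, 0.0, 0.0, 0.0, 0.08, 0.0, 0.0, 1, 0.0, 0.0, 0.0, 0.07, 0.0, 0.0]
```

Request:
{"api": "move_arm", "payload": {
  "moves": [1,0,0,0,-0.1,0,0,1,0,0,0,-0.16,0,0,1,0,0,0,-0.15,0,0,1,0,0,0,-0.1,0,0,1,0,0,0,-0.05,0,0]
}}

```text
clock: 24.0
ee_pos: [0.45, 0.03, 0.17]
eef_rot: [0.082, 0.997, 0.001, 0.0]
wrist_force: [0.6, 0.7, -6.7]
width: 0.0219
```

Request:
{"api": "move_arm", "payload": {
  "moves": [1,0,0,0,0.04,0,0,1,0,0,0,0.07,0,0,1,0,0,0,0.08,0,0,1,0,0,0,0.08,0,0,1,0,0,0,0.07,0,0]
}}

```text
clock: 24.5
ee_pos: [0.45, 0.03, 0.17]
eef_rot: [0.082, 0.997, -0.002, -0.0]
wrist_force: [0.3, -0.4, -6.9]
width: 0.0218
```

```bash
python3 step.py 1.3 0 - - - - 10 4; python3 - <<'E'
from h import *
t1=dict(np.load("t1.npz")); g=cv2.cvtColor(cv2.imread("pics/top0.png"),cv2.COLOR_BGR2GRAY)
big=cv2.resize(g,None,fx=4,fy=4,interpolation=cv2.INTER_LINEAR)
for nm,(u0,u1) in dict(full=(188,246),empty=(268,334)).items():
    m=np.zeros_like(big); m[4*195:4*252,4*u0:4*u1]=big[4*195:4*252,4*u0:4*u1]<78
    m=cv2.morphologyEx(m,cv2.MORPH_OPEN,np.ones((9,9),np.uint8)); m=cv2.morphologyEx(m,cv2.MORPH_CLOSE,np.ones((61,61),np.uint8))
    sub=lambda u:(u+.5)/4-.5
    L=[];Rr=[];B=[]
    for v in range(4*198,4*236):
        x=np.where(m[v])[0]; L.append((sub(x[0]-.5),sub(v))); Rr.append((sub(x[-1]+.5),sub(v)))
    cx=np.mean([p[0] for p in L[-20:]]+[p[0] for p in Rr[-20:]])
    for u in range(int(4*cx-36),int(4*cx+36)):
        y=np.where(m[:,u])[0]; B.append((sub(u),sub(y[-1]+.5)))
    fl=lambda uv:cv2.fitLine(ray(t1,uv,.01)[:,:2].astype(np.float32),cv2.DIST_HUBER,0,.001,.001).ravel()
    l,r,b=fl(L),fl(Rr),fl(B); sg=lambda q:q[:2]*np.sign(q[0])
    d=sg(l)+sg(r); d/=np.linalg.norm(d); n=np.array([-d[1],d[0]])
    w=(l[2:]-r[2:])@n; c=((l[2:]+r[2:])/2)@n; s=b[2:]@d
    print(nm,"yaw",np.degrees(np.arctan2(sg(l)[1],sg(l)[0])).round(2),np.degrees(np.arctan2(sg(r)[1],sg(r)[0])).round(2),"width",w.round(4),"origin",(d*(s+.14)+n*c).round(4),"bang",np.degrees(np.arctan2(b[1],b[0])).round(1))
E
```

```text
scene t24.50 phi -0.0383 rho -0.0026 yaw -9.47 area 959 [27 42] pos [0.45 0.03 0.17]
scene t24.55 phi -0.0407 rho -0.0026 yaw -9.48 area 958 [27 42] pos [0.45 0.03 0.17]
scene t24.60 phi -0.0458 rho -0.0027 yaw -9.48 area 957 [27 41] pos [0.45   0.0299 0.17  ]
scene t24.65 phi -0.0503 rho -0.0027 yaw -9.48 area 959 [27 42] pos [0.45   0.0299 0.17  ]
est phi -0.0566 dphi -0.1239 d 0.036 (rho_eq -0.0007) res [0.6, -0.8, 0.9, -0.5, 0.2, -0.5]
plan rho [ 0.0173  0.0278  0.0269  0.0192  0.0095  0.0013 -0.0041 -0.0062 -0.0058
 -0.004  -0.0019 -0.0004  0.0003  0.0002 -0.0005] phi [-0.057 -0.072 -0.08  -0.077 -0.065 -0.047 -0.03  -0.015 -0.005  0.001
  0.004  0.006  0.006  0.005  0.003  0.001  0.     0.     0.   ]
[1, 0.0, 0.1, 0.0, -0.19, -0.02, 0.0, 1, 0.0, 0.1, 0.0, -0.29, -0.02, 0.0, 1, 0.0, 0.1, 0.0, -0.28, -0.02, 0.0, 1, 0.0, 0.1, 0.0, -0.21, -0.02, 0.0, 1, 0.0, 0.1, 0.0, -0.12, -0.02, 0.0]
[1, 0.0, 0.0, 0.0, 0.08, 0.0, 0.0, 1, 0.0, 0.0, 0.0, 0.13, 0.0, 0.0, 1, 0.0, 0.0, 0.0, 0.15, 0.0, 0.0, 1, 0.0, 0.0, 0.0, 0.15, 0.0, 0.0, 1, 0.0, 0.0, 0.0, 0.13, 0.0, 0.0]
full yaw -9.47 -9.66 width 0.1295 origin [0.518  0.1608] bang 80.7
empty yaw 11.57 11.43 width 0.1299 origin [ 0.516  -0.1823] bang -78.9
```

Request:
{"api": "move_arm", "payload": {
  "moves": [1,0,0,0,-0.19,0,0,1,0,0,0,-0.29,0,0,1,0,0,0,-0.28,0,0,1,0,0,0,-0.21,0,0,1,0,0,0,-0.12,0,0]
}}

```text
clock: 25.2
ee_pos: [0.45, 0.0299, 0.1701]
eef_rot: [0.083, 0.997, 0.003, 0.0]
wrist_force: [-0.0, 0.3, -7.7]
width: 0.022
```

Request:
{"api": "move_arm", "payload": {
  "moves": [1,0,0,0,0.08,0,0,1,0,0,0,0.13,0,0,1,0,0,0,0.15,0,0,1,0,0,0,0.14,0,0,1,0,0,0,0.12,0,0]
}}

```text
clock: 25.7
ee_pos: [0.45, 0.0299, 0.17]
eef_rot: [0.083, 0.997, -0.003, -0.0]
wrist_force: [-0.1, 0.5, -8.0]
width: 0.0214
```

```bash
sed -i 's#(q\[2\]-.03)/.06#q[2]/.06#; s/-goal)\*5/-goal)*8/' ctl.py; python3 -c "
import numpy as np
e=np.array([np.cos(np.radians(11.5)),np.sin(np.radians(11.5))]); p=np.array([.512,-.184])-.07*e; print(p)"
python3 step.py 1.3 0 0.449 -0.085 0.15 1.0 10 4
```

```text
[ 0.44340527 -0.19795576]
scene t25.70 phi -0.0126 rho -0.0033 yaw -9.49 area 961 [27 42] pos [0.45   0.0299 0.17  ]
scene t25.75 phi -0.0143 rho -0.0033 yaw -9.50 area 960 [27 42] pos [0.45   0.0298 0.17  ]
scene t25.80 phi -0.0169 rho -0.0034 yaw -9.51 area 958 [27 41] pos [0.4499 0.0298 0.17  ]
scene t25.85 phi -0.0174 rho -0.0035 yaw -9.51 area 956 [27 41] pos [0.45   0.0298 0.1701]
est phi -0.0217 dphi -0.0692 d 0.009 (rho_eq -0.0002) res [0.2, -0.2, -0.0, 0.3, 1.0, -1.1]
plan rho [ 0.0445  0.0706  0.0664  0.0421  0.0104 -0.018  -0.0361 -0.041  -0.0336
 -0.0189 -0.006   0.002   0.0048  0.0036  0.0001] phi [-0.022 -0.036 -0.047 -0.05  -0.047 -0.042 -0.038 -0.034 -0.027 -0.014
  0.003  0.017  0.023  0.019  0.01   0.003 -0.    -0.001 -0.001]
[1, -0.1, -0.7, 0.2, -0.46, -0.02, -0.02, 1, -1.0, -6.3, 1.2, -0.71, -0.02, -0.1, 1, -2.9, -18.3, 3.4, -0.67, -0.02, -0.29, 1, -5.7, -35.8, 6.6, -0.44, -0.01, -0.56, 1, -9.0, -56.5, 10.4, -0.13, -0.02, -0.88]
[1, -1.4, -21.0, 3.5, 0.27, 0.0, -0.32, 1, -2.5, -38.7, 6.4, 0.44, -0.01, -0.59, 1, -3.3, -50.8, 8.4, 0.49, -0.01, -0.77, 1, -3.7, -56.5, 9.4, 0.42, -0.01, -0.86, 1, -3.7, -57.5, 9.5, 0.28, -0.01, -0.88]
```

Request:
{"api": "move_arm", "payload": {
  "moves": [1,-0.1,-0.7,0.2,-0.46,0,-0.02,1,-1,-6.3,1.2,-0.71,0,-0.1,1,-2.9,-18.3,3.4,-0.67,0,-0.29,1,-5.7,-35.8,6.6,-0.44,0,-0.56,1,-9,-56.5,10.4,-0.13,0,-0.88]
}}

```text
clock: 26.4
ee_pos: [0.4496, -0.0283, 0.16]
eef_rot: [0.036, 0.999, 0.003, 0.0]
wrist_force: [0.4, 0.6, -6.9]
width: 0.0216
```

Request:
{"api": "move_arm", "payload": {
  "moves": [1,-1.4,-21,3.5,0.27,0,-0.32,1,-2.5,-38.7,6.4,0.44,0,-0.59,1,-3.3,-50.8,8.4,0.49,0,-0.77,1,-3.7,-56.5,9.4,0.42,0,-0.86,1,-3.7,-57.5,9.5,0.28,0,-0.88]
}}

```text
clock: 26.9
ee_pos: [0.4492, -0.0864, 0.15]
eef_rot: [-0.01, 1.0, -0.011, -0.0]
wrist_force: [0.2, 0.2, -7.0]
width: 0.0215
```

```bash
python3 step.py 1.3 0 - - - - 5 4
```

```text
scene t26.90 phi 0.1001 rho -0.0199 yaw 1.09 area 841 [27 40] pos [ 0.4492 -0.0864  0.15  ]
scene t26.95 phi 0.1132 rho -0.0195 yaw 1.07 area 834 [28 40] pos [ 0.4493 -0.0866  0.1501]
scene t27.00 phi 0.1278 rho -0.0201 yaw 1.05 area 830 [27 39] pos [ 0.4492 -0.0863  0.1501]
scene t27.05 phi 0.1400 rho -0.0203 yaw 1.06 area 836 [28 40] pos [ 0.4491 -0.086   0.1501]
est phi 0.1564 dphi 0.2605 d -0.083 (rho_eq 0.0016) res [-1.3, 1.6, -4.1, -0.6, 0.6, 3.0]
plan rho [-0.0652 -0.0744 -0.0512 -0.0166  0.0108  0.0158  0.0114  0.005   0.0008
  0.    ] phi [ 0.156  0.183  0.182  0.15   0.103  0.059  0.03   0.011 -0.002 -0.009
 -0.008 -0.005 -0.002 -0.001]
[1, 0.0, 0.8, 0.1, 0.43, -0.03, 0.02, 1, 0.0, 0.8, 0.1, 0.52, -0.03, 0.02, 1, 0.0, 0.8, 0.1, 0.29, -0.03, 0.02, 1, 0.0, 0.8, 0.1, -0.04, -0.03, 0.02, 1, 0.0, 0.8, 0.1, -0.3, -0.03, 0.02]
```

Request:
{"api": "move_arm", "payload": {
  "moves": [1,0,0.8,0,0.43,0,0.02,1,0,0.8,0,0.52,0,0.02,1,0,0.8,0,0.29,0,0.02,1,0,0.8,0,-0.04,0,0.02,1,0,0.8,0,-0.28,0,0.02]
}}

```text
clock: 27.6
ee_pos: [0.4492, -0.0846, 0.1503]
eef_rot: [-0.009, 1.0, 0.004, 0.0]
wrist_force: [0.8, -0.7, -7.4]
width: 0.0214
```

```bash
python3 step.py 0.9 0 - - - - 5 4
```

```text
scene t27.60 phi 0.0371 rho 0.0102 yaw 1.06 area 855 [26 41] pos [ 0.4492 -0.0846  0.1503]
scene t27.65 phi 0.0146 rho 0.0103 yaw 1.02 area 859 [26 40] pos [ 0.4494 -0.0853  0.1503]
scene t27.70 phi -0.0015 rho 0.0088 yaw 0.97 area 848 [26 39] pos [ 0.4494 -0.0854  0.1503]
scene t27.75 phi -0.0169 rho 0.0085 yaw 0.98 area 843 [26 39] pos [ 0.4492 -0.0851  0.1502]
est phi -0.0276 dphi -0.2390 d -0.066 (rho_eq 0.0013) res [1.0, -0.4, -0.5, -3.4, 0.3, 0.5, 1.8]
plan rho [ 0.0291  0.0335  0.0248  0.011  -0.0007 -0.0036 -0.0026 -0.0004  0.0013
  0.0019] phi [-0.028 -0.05  -0.058 -0.052 -0.038 -0.023 -0.013 -0.006 -0.001  0.002
  0.003  0.002  0.001  0.001]
[1, 0.0, -0.1, 0.2, -0.2, -0.03, 0.0, 1, 0.0, -0.1, 0.2, -0.24, -0.03, 0.0, 1, 0.0, -0.1, 0.2, -0.16, -0.03, 0.0, 1, 0.0, -0.1, 0.2, -0.02, -0.03, 0.0, 1, 0.0, -0.1, 0.2, 0.09, -0.03, 0.0]
```

Request:
{"api": "move_arm", "payload": {
  "moves": [1,0,-0.1,0,-0.2,0,0,1,0,-0.1,0,-0.24,0,0,1,0,-0.1,0,-0.16,0,0,1,0,-0.1,0,-0.02,0,0,1,0,-0.1,0,0.09,0,0]
}}

```text
clock: 28.3
ee_pos: [0.4488, -0.0847, 0.1502]
eef_rot: [-0.009, 1.0, -0.002, -0.0]
wrist_force: [0.3, -0.8, -7.4]
width: 0.0219
```

```bash
sed -i 's/c,ml=.0112,.567,.010,.069/c,ml=.0112,.567,.010,.062/' ctl.py; python3 step.py 1.3 0 0.4434 -0.198 0.065 11.5 10 4
```

```text
scene t28.30 phi -0.0580 rho -0.0019 yaw 1.01 area 846 [26 40] pos [ 0.4488 -0.0847  0.1502]
scene t28.35 phi -0.0555 rho -0.0018 yaw 1.03 area 839 [26 40] pos [ 0.4487 -0.0844  0.1502]
scene t28.40 phi -0.0556 rho -0.0011 yaw 1.05 area 848 [26 40] pos [ 0.4487 -0.0844  0.1502]
scene t28.45 phi -0.0577 rho -0.0009 yaw 1.04 area 845 [26 40] pos [ 0.4488 -0.0845  0.1502]
est phi -0.0589 dphi -0.0475 d -0.053 (rho_eq 0.0011) res [0.4, 1.5, -0.8, -1.9, 0.4, -0.6, -0.4, 0.8]
plan rho [ 0.0506  0.0759  0.0691  0.0425  0.0102 -0.0172 -0.0336 -0.0371 -0.0294
 -0.0154 -0.0036  0.0034  0.0057  0.0044  0.0013] phi [-0.059 -0.071 -0.077 -0.072 -0.061 -0.048 -0.038 -0.03  -0.021 -0.009
  0.005  0.016  0.02   0.017  0.009  0.003 -0.    -0.001 -0.001]
[1, 0.0, -1.2, 0.9, -0.49, -0.03, -0.01, 1, 0.4, -6.8, 5.1, -0.73, -0.02, -0.1, 1, 1.2, -18.6, 14.1, -0.67, -0.02, -0.28, 1, 2.4, -36.0, 27.3, -0.41, -0.02, -0.55, 1, 3.8, -56.6, 42.9, -0.11, -0.03, -0.87]
[1, 3.3, -20.5, 15.3, 0.26, 0.0, -0.32, 1, 6.1, -37.9, 28.3, 0.42, -0.01, -0.59, 1, 8.0, -49.7, 37.2, 0.45, -0.01, -0.77, 1, 8.9, -55.2, 41.3, 0.38, -0.01, -0.86, 1, 9.1, -56.2, 42.0, 0.24, 0.0, -0.88]
```

Request:
{"api": "move_arm", "payload": {
  "moves": [1,0,-1.2,0.9,-0.49,0,-0.01,1,0.4,-6.8,5.1,-0.73,0,-0.1,1,1.2,-18.6,14.1,-0.67,0,-0.28,1,2.4,-36,27.3,-0.41,0,-0.55,1,3.8,-56.6,42.9,-0.11,0,-0.87]
}}

```text
clock: 29.0
ee_pos: [0.4468, -0.1425, 0.1074]
eef_rot: [-0.055, 0.998, 0.003, 0.0]
wrist_force: [0.3, -0.6, -6.8]
width: 0.0215
```

Request:
{"api": "move_arm", "payload": {
  "moves": [1,3.3,-20.5,15.3,0.26,0,-0.32,1,6.1,-37.9,28.3,0.42,0,-0.59,1,8,-49.7,37.2,0.45,0,-0.77,1,8.9,-55.2,41.3,0.38,0,-0.86,1,9.1,-56.2,42,0.24,0,-0.88]
}}

```text
clock: 29.5
ee_pos: [0.4441, -0.1998, 0.0645]
eef_rot: [-0.101, 0.995, -0.009, 0.001]
wrist_force: [0.1, -0.4, -7.3]
width: 0.0218
```

```bash
python3 step.py 1.3 0 0.478 -0.191 0.055 11.5 5 3
```

```text
scene t29.50 phi -0.1024 rho -0.0159 yaw 11.58 area 1073 [48 35] pos [ 0.4441 -0.1998  0.0645]
scene t29.55 phi -0.1242 rho -0.0161 yaw 11.56 area 1187 [52 35] pos [ 0.4445 -0.2001  0.0648]
scene t29.60 phi -0.1234 rho -0.0171 yaw 11.55 area 1165 [53 35] pos [ 0.4445 -0.1999  0.0651]
est phi -0.1378 dphi -0.2827 d -0.076 (rho_eq 0.0015) res [1.3, -0.4, -1.2, -7.2, 8.3, -1.6]
plan rho [ 0.0575  0.0861  0.0689  0.0305 -0.0044 -0.0138 -0.011  -0.0042  0.0013
  0.0033] phi [-0.138 -0.176 -0.19  -0.168 -0.123 -0.077 -0.045 -0.021 -0.004  0.006
  0.008  0.006  0.003  0.002]
[1, -1.4, 1.6, 0.8, -0.71, -0.01, 0.01, 1, -10.6, 1.6, 3.4, -0.99, -0.01, 0.01, 1, -23.5, 1.7, 7.1, -0.82, -0.01, 0.01, 1, -32.6, 1.7, 9.7, -0.46, -0.01, 0.01, 1, -34.7, 1.7, 10.2, -0.12, -0.01, 0.01]
```

```bash
python3 - <<'E'
from ctl import *
S["knots"]=S["knots"][:-5]; S["meas"]=S["meas"][:-3]; kx=S["knots"][-1]
A=[];B=[];D=[]
for j in range(4):
    s=ctrl.sense(); nm=("scene","top")[j%2]; im=get_image(nm); M,yaw,rho=pose(s)
    ex=np.array([np.cos(yaw),np.sin(yaw),0]); ey=np.array([-ex[1],ex[0],0]); H=s["ee_pos"]+ex*.14+M.apply([0,0,.034])
    if nm=="top":
        for thr in(26,32):
            px,ar,wh=beacon_top(im,proj(im,H+[0,0,.211])[0],thr,rad=30,sat=99); f=-np.arcsin((ray(im,px,H[2]+.211)[0]-H)@ey/.211); print("top %.2f"%s["clock"],thr,f.round(4),ar,wh)
        A.append([s["clock"],f,0])
        crop=im["color"][140:200,270:330]
    else:
        b=cv2.GaussianBlur(im["color"],(3,3),0).astype(int); at=lambda f: proj(im,H+.211*(np.array([0,0,1])*np.cos(f)-ey*np.sin(f)))[0]
        u,v=at(0).astype(int); q=34
        for mx,op in((26,13),(30,19)):
            m=((b.max(2)<mx)|((b[:,:,0]-b[:,:,2]>18)&(b[:,:,0]<75)))[v-q:v+q,u-q:u+q].astype(np.uint8)
            m=cv2.morphologyEx(m,cv2.MORPH_OPEN,cv2.getStructuringElement(cv2.MORPH_ELLIPSE,(op,op)))
            n,l,st,c=cv2.connectedComponentsWithStats(m); i=1+st[1:,4].argmax(); cc=c[i]+[u-q,v-q]
            f=minimize_scalar(lambda f:((at(f)-cc)**2).sum(),bounds=(-.35,.35),method="bounded").x; print("scene %.2f"%s["clock"],mx,op,round(f,4),st[i,2:],(cc-at(f)).round(1))
        B.append([s["clock"],f,0]); sc=im["color"][v-45:v+45,u-45:u+45]
o=np.zeros((450,905,3),np.uint8); o[:,:450]=cv2.resize(sc,(450,450)); o[:,455:]=np.clip(cv2.resize(crop,(450,450)).astype(int)*1.5,0,255); cv2.imwrite("pics/e1.png",cv2.resize(o,(790,393))[:,:,::-1])
S["now"]=ctrl.sense()["clock"]; S["knots"].append([S["now"],*kx[1:]]); base=list(S["meas"]); save()
for nm,x in(("top",A),("scene",B)):
    S["meas"]=base+x; st,d=estimate(28.2); T,Y=profile([.478,-.191,.055],np.radians(11.5),5); S["z"]=.065; r=plan(st,d,T,Y,0,5)
    K=len(S["knots"]); rows(T,Y,r); S["knots"]=S["knots"][:K]
S["z"]=.065; save()
E
```

```text
scene 29.65 26 13 0.0227 [ 24  33 565] [-1.7  2.6]
scene 29.65 30 19 0.0143 [ 25  34 639] [-1.9  3. ]
top 29.70 26 -0.0013 275 [17.8 20.2]
top 29.70 32 -0.0008 299 [18.8 21. ]
scene 29.75 26 13 0.0213 [ 24  34 611] [-1.8  2.8]
scene 29.75 30 19 0.0178 [ 25  34 640] [-2.  3.]
top 29.80 26 0.0001 276 [17.8 20.3]
top 29.80 32 -0.0063 303 [18.8 21.1]
est phi -0.0127 dphi -0.1360 d -0.017 (rho_eq 0.0003) res [1.1, -0.6, -0.8, -0.1, 0.5, -0.4]
plan rho [ 0.0112  0.0248  0.0228  0.0121  0.0007 -0.0035 -0.0036 -0.002  -0.0002
  0.0008] phi [-0.013 -0.031 -0.044 -0.044 -0.035 -0.024 -0.016 -0.01  -0.004  0.
  0.002  0.002  0.001  0.001]
[1, -1.5, 1.1, 10.4, -0.27, -0.02, 0.03, 1, -10.7, 1.0, 10.4, -0.4, -0.02, 0.03, 1, -23.6, 1.0, 10.4, -0.38, -0.02, 0.03, 1, -32.8, 0.9, 10.4, -0.28, -0.02, 0.03, 1, -34.8, 0.9, 10.4, -0.17, -0.02, 0.03]
est phi 0.0116 dphi -0.0819 d -0.005 (rho_eq 0.0001) res [1.1, -0.6, -0.8, -0.0, 1.2, -0.9]
plan rho [ 0.0001  0.0099  0.0113  0.0073  0.0017 -0.0011 -0.0018 -0.0014 -0.0005
  0.0003] phi [ 0.012 -0.001 -0.011 -0.016 -0.015 -0.012 -0.009 -0.006 -0.003 -0.001
  0.     0.001  0.     0.   ]
[1, -1.5, 0.9, 1.0, -0.17, -0.02, 0.03, 1, -10.7, 0.9, 3.6, -0.26, -0.02, 0.03, 1, -23.6, 0.9, 7.2, -0.27, -0.02, 0.03, 1, -32.8, 0.9, 9.9, -0.23, -0.02, 0.03, 1, -34.8, 0.9, 10.4, -0.18, -0.02, 0.03]
```

View pics/e1.png

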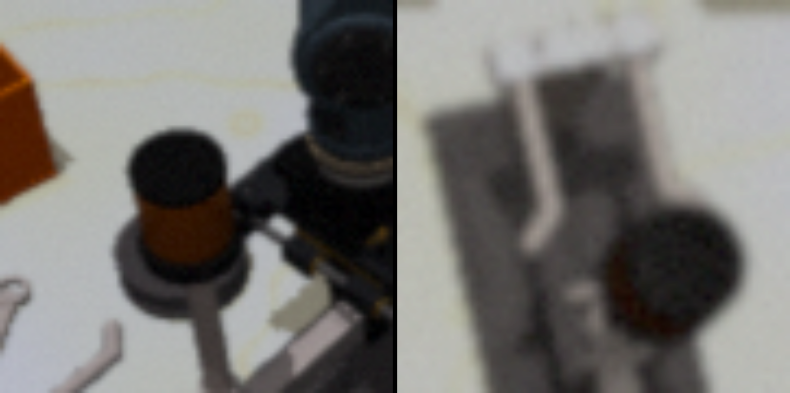

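The crop shows the mast upright in front of the open fork: beacon at about (185,210) in the scene part, and (680,270) between the prongs' mouth in the top part. The pulley behind it had spoiled the mask. Next I'll insert it.

Request:
{"api": "move_arm", "payload": {
  "moves": [1,-2,0.9,1,-0.22,0,0.03,1,-11,0.9,4,-0.33,0,0.03,1,-24,0.9,7,-0.32,0,0.03,1,-33,0.9,10,-0.26,0,0.03,1,-35,0.9,10,-0.18,0,0.03]
}}

```text
clock: 30.35
ee_pos: [0.48, -0.191, 0.0549]
eef_rot: [-0.101, 0.995, -0.001, 0.001]
wrist_force: [0.3, 0.5, -7.4]
width: 0.0217
```

Request:
{"api": "move_arm", "payload": {
  "moves": [1,-6,0,1,0,0,0,1,-14,0,3,0,0,0,1,-24,0,7,0,0,0,1,-31,0,9,0,0,0,1,-34,0,10,0,0,0]
}}

```text
clock: 30.85
ee_pos: [0.5144, -0.1841, 0.0447]
eef_rot: [-0.101, 0.995, -0.001, 0.001]
wrist_force: [-0.2, 0.9, -7.3]
width: 0.0219
```

```bash
python3 - <<'E'
from ctl import *
s=ctrl.sense(); M,yaw,rho=pose(s); print(s["ee_pos"],np.degrees(yaw),rho,s["wrist_force"])
im=get_image("top"); sc=get_image("scene"); s=ctrl.sense()
print(rel([.512,-.184,.0315],target(np.radians(11.5),0)).round(2))
ex=np.array([np.cos(yaw),np.sin(yaw),0]); H=s["ee_pos"]+ex*.14; u,v=proj(sc,H+[0,0,.14])[0].astype(int); u2,v2=proj(im,H+[0,0,.14])[0].astype(int)
o=np.zeros((395,795,3),np.uint8); o[:,:395]=cv2.resize(sc["color"][v-55:v+55,u-55:u+55],(395,395)); o[:,400:]=np.clip(cv2.resize(im["color"][v2-30:v2+50,u2-40:u2+40],(395,395)).astype(int)*1.5,0,255); cv2.imwrite("pics/f1.png",o[:,:,::-1])
E
```

```text
[ 0.51438107 -0.18412959  0.04466645] 11.565403222286248 -5.680891800311263e-05 [-0.19536067  0.85987235 -7.28328444]
[ 1.700e+00  4.100e-01  1.322e+01  0.000e+00 -1.000e-02  1.000e-02]
```

View pics/f1.png

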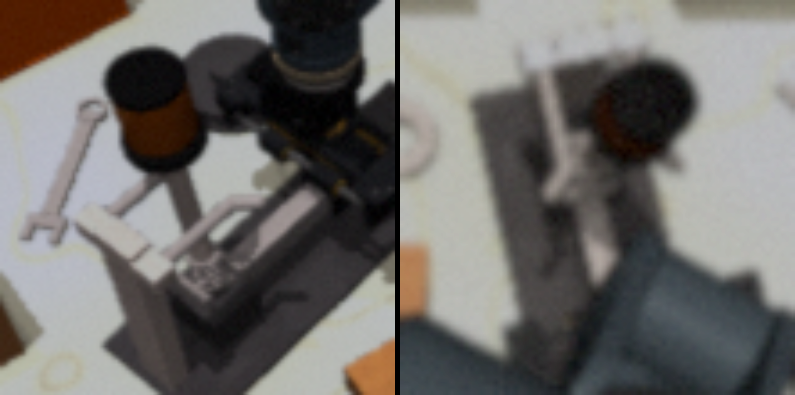

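The mast stands inside the fork of the empty stand, with beacon at (155,105) and the prongs on either side of the rod at (185,200). Next I'll lower it and release.

Request:
{"api": "move_arm", "payload": {
  "moves": [1,1,0.2,2,0,0,0,1,1.7,0.4,5,0,0,0,1,1.7,0.4,9,0,0,0,1,1.7,0.4,12,0,0,0,1,1.7,0.4,13.5,0,0,0]
}}

```text
clock: 31.45
ee_pos: [0.5117, -0.184, 0.0311]
eef_rot: [-0.101, 0.995, -0.001, 0.001]
wrist_force: [-2.7, 0.5, 7.7]
width: 0.0215
```

Request:
{"api": "move_arm", "payload": {
  "moves": [1,0,0,0,0,0,0,1,0,0,0,0,0,0]
}}

```text
clock: 31.65
ee_pos: [0.5118, -0.1841, 0.0312]
eef_rot: [-0.101, 0.995, -0.001, 0.001]
wrist_force: [-0.3, 0.4, -5.3]
width: 0.0213
```

```bash
python3 - <<'E'
from ctl import *
s=ctrl.sense(); M,yaw,rho=pose(s); print(s["ee_pos"],np.degrees(yaw),rho,s["wrist_force"],s["ft_torque"],(M.as_rotvec()*1000).round(1))
print(rel([.512,-.184,.0311],target(np.radians(11.5),0)).round(2))
E
```

```text
[ 0.51175785 -0.18414567  0.03124306] 11.542258528141682 0.0005294245484552139 [-0.26794435  0.37484146 -5.30416042] [ 0.05068589  0.16822473 -0.03061256] [  0.5   0.9 367.3]
[-0.27  0.09  0.14  0.01 -0.01  0.01]
```

Seated at the same height as on the first stand (z 0.0312). Opening, then retreating straight up.

Request:
{"api": "move_arm", "payload": {
  "moves": [0,0,0,0,0,0,0,0,0,0,0,0,0,0,0,0,0,0,0,0,0,0,0,0,0,0,0,0,0,0,0,0,0,0,0]
}}

```text
clock: 32.15
ee_pos: [0.5121, -0.1843, 0.0315]
eef_rot: [-0.101, 0.995, -0.001, 0.001]
wrist_force: [-0.5, -0.7, 0.7]
width: 0.0538
```

Request:
{"api": "move_arm", "payload": {
  "moves": [0,0,0,0,0,0,0,0,0,0,0,0,0,0,0,0,0,0,0,0,0,0,0,0,0,0,0,0,0,0,0,0,0,0,0]
}}

```text
clock: 32.65
ee_pos: [0.5121, -0.1843, 0.0315]
eef_rot: [-0.101, 0.995, -0.001, 0.001]
wrist_force: [-0.1, -1.0, -1.0]
width: 0.0856
```

Request:
{"api": "move_arm", "payload": {
  "moves": [0,0,0,-10,0,0,0,0,0,0,-30,0,0,0,0,5,0,-60,0,0,0,0,15,0,-90,0,0,0,0,25,0,-110,0,0,0]
}}

```text
clock: 33.15
ee_pos: [0.4878, -0.1895, 0.144]
eef_rot: [-0.101, 0.995, -0.002, 0.002]
wrist_force: [1.0, 0.5, 0.1]
width: 0.0866
```

```bash
python3 - <<'E'
from ctl import *
s=ctrl.sense(); print(s["clock"],s["ee_pos"],s["wrist_force"],s["width"])
im=get_image("top"); sc=get_image("scene"); w=get_image("wrist")
o=np.zeros((395,795,3),np.uint8); u,v=proj(sc,[.6,-.15,.1])[0].astype(int); o[:,:395]=cv2.resize(sc["color"][v-75:v+75,u-75:u+75],(395,395)); o[:,400:]=cv2.resize(w["color"][:,64:448],(395,395)); cv2.imwrite("pics/g1.png",o[:,:,::-1])
E
```

```text
33.15 [ 0.4877672  -0.18953201  0.14397193] [0.98827358 0.47164394 0.13346701] 0.08664857318400078
```

View pics/g1.png

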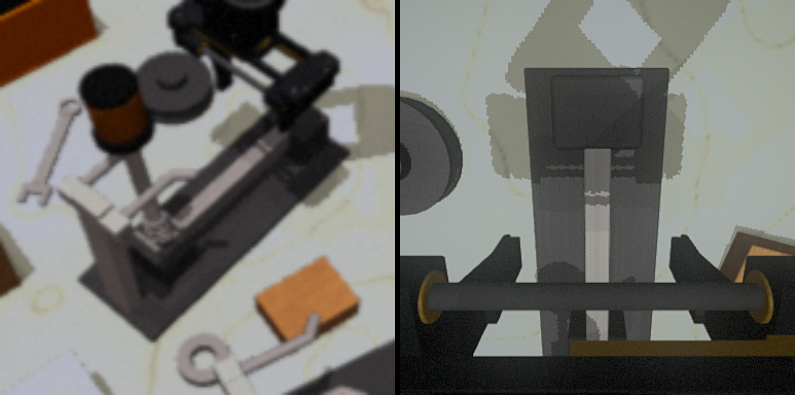

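The carrier lies flat and square on the plate: the bar (x ≈ 597) and the tail block are both centred on the plate (525–668). The mast is in the fork, the gripper is clear, and the carton and bearing look unmoved.

```bash
python3 -c "
from plant import ticket; print(ticket.job_done())"
```

```text
the job is handed in; nothing more can be done
None
```

The carrier is in the empty stand with the mast inside the fork, and the job was handed in at about 33 s of the 72 s allowed.

**What I did:** I took the carrier by the grip bar and caught the mast in balance while it was still inside the fork. Then I drew it out, lifted it to about 0.15 m and carried it to the open between the stands. After the hold I moved it across, slid it into the empty stand's fork, lowered it, let go and backed away.

**Balance hold:** I measured the lean with the scene camera. At the spot between the stands the measured lean stayed within ±0.14 rad from 17.15 to 25.9 s, and the largest lean my model estimated in that time was about −0.15 rad. From 20.5 s on it was below 0.12 rad, and from 21 to 25.9 s mostly below 0.06 rad.

**Last checks:**
- **Seating:** the carrier sat at tool height 0.0312 m, the same as on the first stand, and level to about 1 mrad. In the wrist picture the bar and tail are centred on the plate.
- **Mast:** it stands in the fork, leaning on a prong.
- **Surroundings:** the gripper is clear and open. The carton, bearing, spanner and pulley look undisturbed by eye; I did not measure them again.

**What went wrong or disagreed:**
- My first lean readings from the top camera were wrong because of the dark amber side of the beacon and shadows. The first attempts to catch the mast failed and it fell back against the prongs several times before it was drawn out.
- The largest lean while free came on the way to the second stand: measured 0.14 rad at 27.05 s, with a modelled peak of about 0.18 rad just after. The stops are at 0.35 rad.
- Just before insertion the scene camera read −0.10 to −0.12 rad because the pulley merged with the beacon. A corrected look showed about 0.0 to +0.02 rad.

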